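# Lay the pipe over the hearth bricks and rehearse the brazing pass

## Task

Take the copper pipe from the blue sloping rack and lay it gently across the two bricks of the hearth, level in both V rests, with its brass coupling centred over the gap (either way round), and let go. Then take the unlit torch from its yellow rest and rehearse the brazing pass: guide the nozzle tip slowly (about 3 cm per second) about 1 cm above the top of the coupling, along its whole length from the red-banded side to the plain side, without touching the pipe. Finally lay the torch back in its yellow rest as it was, with the pipe still in place and nothing else on the bench disturbed.

Things in the scene. Friction and masses are not known exactly. Their poses are not given: they have to be found in the camera images.
- hearth: Fixed brazing hearth: dark steel plate 300 x 115 x 6 with two red half bricks (102 x 105, tops 71 above bench), gap 80 between them. On each brick a steel 90-degree V rest, open upward, 16 long, 65 from the hearth's middle, mouth 40 wide, top edges 99 above bench. Origin: centre of underside, on the bench; x from brick to brick along both rests, z up.
- hearth_mid (a point): Where the pipe's centre lies when the pipe rests in both V rests with its coupling centred over the gap: 94 above the bench, midway between the bricks.
- pipe: Loose straight copper pipe, 22 diameter, 200 long, 0.3 kg, brass coupling 28 diameter, 70 long around its middle; a red band 20 long marks one end. Origin: on the axis at the middle of the coupling; x along the axis towards the red-banded end. Starts sloping 28 degrees, red end low, in the blue rack.
- joint_red_end (a point): Point on the pipe's axis, 30 from its middle, inside the coupling near its edge on the red-banded side (coupling surface is 14 from the axis).
- joint_plain_end (a point): Same, 30 from the middle on the plain side of the coupling.
- pipe_rack: Blue sloping rack, fixed, rising at 28 degrees towards its -x, two V rests 140 apart, an end stop at the low end. Base plate 210 x 80; top about 190 above the bench. A pipe in it has its centre 125 above the origin, its axis 45 above the sloping board. Origin: on the bench below the pipe's middle; z up.
- torch: Loose unlit pencil torch, 0.25 kg, 185 long: round blue body 24 diameter, 120 long (rear quarter red), thin brass nozzle 65 long. Origin: on the axis at the middle of the blue body, the place to grip; x along the axis towards the nozzle, tip at x = 125. Starts sloping 30 degrees, nozzle low, in the yellow rest.
- torch_tip (a point): The end of the torch's nozzle, on its axis (steel tip 14 diameter).
- torch_rest: Yellow sloping rest of the torch, fixed, rising at 30 degrees towards its -x, two V rests 90 apart under the torch's body, an end stop 3 beyond the nozzle tip at the low end. Origin: on the bench below the middle of the torch's body; z up.
- torch_rest_grip (a point): Where the torch's origin is when it lies in the rest (135 above the bench).
- torch_rest_tip (a point): Where the nozzle tip is when the torch lies in the rest (72 above the bench).
- flux_tin: Bystander, loose, to be left alone: low round tin with yellow label, 68 across, 50 high. Origin at its underside near the middle.
- solder_reel: Bystander, loose, to be left alone: green reel standing on its flange, 60 across, 42 high. Origin at its underside near the middle.
- valve: Bystander, loose, to be left alone: brass ball valve with red lever, 70 long, 53 high. Origin at its underside near the middle.
- wrench: Bystander, loose, to be left alone: flat steel wrench, 160 long, lying. Origin at its underside near the middle.
- elbow: Bystander, loose, to be left alone: bent copper pipe offcut, legs about 100 and 70, 22 thick. Origin at its underside, on the longer leg.
- spray_can: Bystander, loose, to be left alone: blue spray can with yellow label and red cap, 60 across, 150 high. Origin at its underside near the middle.
Things that resemble listed ones, but are neither listed nor needed, are in the scene too. Several things have the shape of the pipe; the one meant has the colours described above.

How it is judged:
By the outcome, as a careful person would: the job done as asked, in the order asked, and still so for the second after the job is handed in, with the robot touching nothing.
It also fails if it takes over 72 s, if anything falls off the work surface, if the arm or the gripper's body presses on something with over 40 N, if the wrist force passes 120 N, or if a joint passes its speed limit or range.

## Robot

A 7-joint arm with a two-finger parallel gripper is mounted at the origin on the work surface. World frame = base frame: x ahead of the robot, y to its left, z up, the work surface at z = 0. Lengths are in m, angles in rad, forces in N, time in s.
With the tool pointing down it reaches from about 0.35 to 0.9 m from the base axis. Payload 19.9 kg.
Tool frame: the origin (TCP) lies midway between the tips of the shut fingers; the grasp point (between the pads) lies 19 mm behind it; z points along the fingers, y is the direction in which the jaws open and shut (so a half turn about z gives the same grasp; the last joint's range is limited). The gripper opens to 85 mm and grips with 20 to 120 N. Pads are 22 mm wide; open, the fingers measure 114 mm over their backs; the gripper's body (76 mm by 85 mm) begins 54 mm behind the grasp point. The pads swing forward as they close: fully open they stand 13 mm farther back than shut.
Start: joints at [-1.323, 0.417, -0.01, 1.614, 0.005, 1.111, -0.053], TCP at [0.179, 0.599, 0.231] pointing down, gripper open.
Joint ranges: [-2.81, 2.81], [-0.39, 2.02], [-1.27, 1.25], [0.06, 2.57], [-1.19, 4.33], [0.19, 2], [-2.82, 2.82]. Speed limits (rad/s): [1.89, 1.89, 2.39, 2.39, 3.01, 3.01, 3.01].

## Interface

Orientations are given as a 3x3 rotation matrix whose columns are the frame's x, y, z axes.
In Python, from bench import arm, vision, search_frame, mark_of gives the robot as it stands.
- The arm moves only by the tool jog_arm, never from a script. Its argument "deltas" is a list of rows, each an object of numbers: "dx", "dy", "dz": the shift along the tool's x, y, z each as a share of 0.12 m, from -1 to 1; "ax", "ay", "az": the turn, a rotation vector about the tool's x, y, z each as a share of 90 degrees, from -1 to 1. In form: [{"dx": .., "dy": .., "dz": .., "ax": .., "ay": .., "az": ..}, ...]. A call has exactly 8 rows; each row shifts and turns the commanded pose from where the row before left it, along the tool's axes as they then stand; what a row does not reach is not made up. A row lasts 1/12 s, in which the tool goes at most 41.7 mm and 7.16 degrees, less where a joint would pass 70% of its speed; a pose out of reach is approached as far as the arm can. A call with a number of a shift or a turn outside -1 to 1 is refused whole. A call with a gripper value outside its range is refused whole. "hand" is the opening, from 0 (shut) to 1 (fully open), set as the call begins (left out, the last holds). The fingers move at their own pace and stop on an object; "force" is the grip in N (left out, the last holds). Time passes only in rows, so rows that do not move let the fingers close, or fill a call up. It gives the time, the measured TCP pose, the force and the opening at its end, in the units of the state.
- arm.read_state(): the state, without advancing time (a new reading comes with each control period).
- vision.capture(name): name is "scene" or "top"; returns a dict with "image" (400x640x3 uint8, red, green, blue), "range_z" (400x640 float32, m along the optical axis (not along the pixel's ray), 0 where there is no reading), "fx", "fy", "cx", "cy" (pixels), "dist" ([k1, k2, p1, p2, k3] as OpenCV has them; the pictures are not rectified), "R" (3x3) and "t" (3): a world point X has camera coordinates R X + t. Camera axes: x right, y down, z forward; pixel columns grow to the right and rows downward; lengths in m; the calibration is good to about 2 mm. A picture is of the moment at which its call begins.
- arm.finish_job(): hands the job in, once; it reports no verdict.
Trained networks look in a picture, given as the dict that the camera call returned (one of the last four; its "shot" number tells which), for a name from the list of things; names that differ only in an ending like _2 or _b are one class to them, and where a whole thing is asked for, a point or a joint stands for the part that bears it (a point fixed in the world has none). Each returns a list of dicts, best first, with "confidence" (0 to 1); they miss things now and then, are a little off and sometimes report something else, mostly with a low value. They report only what shows in the picture. A call takes as long as a camera call. They do not tell look-alikes from the thing itself.
- search_frame(name, picture): "rect" ([centre column, centre row, width, height] as shares, 0 to 1, of the picture: columns of its width, rows of its height, round what is visible of it).
- mark_of(name, picture): "centre" ([row, column] as shares, 0 to 1, of the picture: columns of its width, rows of its height: a listed point, or the origin of a listed thing).
The state is a dict: "t": time; "joints": joint angles; "dq": joint speeds; "effort": joint torques, N m; "tcp_pos": TCP position; "tool_rot": TCP orientation; "force": force on the tool from outside, world axes, zero at the start; "moment": the same for the moment, N m; "gripper_width": finger opening in m.
Only numpy, scipy, OpenCV 4.12 (cv2) and the standard library are available. Lean on these libraries where they do the work, as an engineer would, in place of code of your own. Each camera call takes 0.05 s, during which the arm holds its last target. There are 200 camera calls.

## Working session

There is one attempt and no reset: what is moved stays moved. The work goes in short steps, Python scripts to look and compute and a tool call to move; the robot and the scene stay as the last step left them, time stands still between calls to the robot, and variables do not carry over. Pictures are saved under pics/ and viewed, about 8 in all and at most 12, crops included, and the job is handed in when it is done.

Besides the shell and the picture viewer there is one more tool, called after "Request:" by a JSON object that holds its "op" and its "data". jog_arm: Moves the arm, as the interface text tells. Its arguments: {"type":"object","properties":{"deltas":{"type":"array","items":{"type":"object","properties":{"dx":{"type":"number"},"dy":{"type":"number"},"dz":{"type":"number"},"ax":{"type":"number"},"ay":{"type":"number"},"az":{"type":"number"}}}},"hand":{"type":"number"},"force":{"type":"number"}},"required":["deltas"]}

```bash
mkdir -p pics; ls; python3 - <<'E'
from bench import arm, vision, search_frame, mark_of
import cv2,numpy as np
s=arm.read_state(); print({k:np.round(v,3).tolist() for k,v in s.items()})
for n in("scene","top"):
    p=vision.capture(n); cv2.imwrite(f"pics/{n}0.png",p["image"][:,:,::-1]); 
    print(n,p["fx"],p["cx"],p["cy"],p["dist"],np.round(p["R"],3).tolist(),p["t"])
    for k in("hearth","pipe","pipe_rack","torch","torch_rest","torch_tip","joint_red_end"):
        print(k,[(np.round([m["centre"][1]*640,m["centre"][0]*400]).tolist(),round(m["confidence"],2)) for m in mark_of(k,p)])
E
```

```text
pics
{'t': 0.0, 'joints': [-1.323, 0.418, -0.01, 1.614, 0.005, 1.111, -0.053], 'dq': [0.0, -0.002, -0.001, 0.001, -0.0, 0.001, 0.001], 'effort': [-0.0, -86.443, 0.678, -43.49, 0.019, 0.007, 0.0], 'tcp_pos': [0.179, 0.599, 0.231], 'tool_rot': [[-0.958, 0.286, -0.0], [0.286, 0.958, -0.001], [-0.0, -0.001, -1.0]], 'force': [-0.714, 0.397, -0.192], 'moment': [-0.064, -0.077, 0.008], 'gripper_width': 0.085}
scene 484.352697857779 323.0946926182064 203.72315874478937 [-0.14503905  0.          0.          0.          0.        ] [[-0.049, 0.999, -0.017], [0.612, 0.017, -0.791], [-0.789, -0.049, -0.612]] [ 0.0810261  -0.23159901  1.71574199]
hearth [([339.0, 233.0], 0.69)]
pipe [([464.0, 191.0], 0.75), ([231.0, 200.0], 0.72), ([178.0, 220.0], 0.63), ([243.0, 178.0], 0.44)]
pipe_rack [([241.0, 235.0], 0.81)]
torch [([459.0, 192.0], 0.81)]
torch_rest [([457.0, 232.0], 0.72), ([227.0, 212.0], 0.58)]
torch_tip [([454.0, 237.0], 0.76)]
joint_red_end [([232.0, 212.0], 0.83), ([186.0, 211.0], 0.73), ([249.0, 182.0], 0.38)]
top 431.00873564797047 321.1926575558472 196.73516363957836 [0.0183867 0.        0.        0.        0.       ] [[0.023, -1.0, 0.021], [-0.989, -0.026, -0.144], [0.145, -0.018, -0.989]] [-0.05518045  0.54156744  1.22173539]
hearth [([310.0, 209.0], 0.79), ([354.0, 238.0], 0.47)]
pipe [([407.0, 196.0], 0.94), ([463.0, 219.0], 0.82), ([412.0, 289.0], 0.61)]
pipe_rack [([398.0, 199.0], 0.96), ([310.0, 206.0], 0.38)]
torch [([190.0, 203.0], 0.88), ([352.0, 236.0], 0.52)]
torch_rest [([205.0, 212.0], 0.82), ([409.0, 189.0], 0.71)]
torch_tip [([207.0, 172.0], 0.94)]
joint_red_end [([407.0, 190.0], 0.82), ([458.0, 224.0], 0.69), ([407.0, 280.0], 0.61)]
```

View pics/scene0.png

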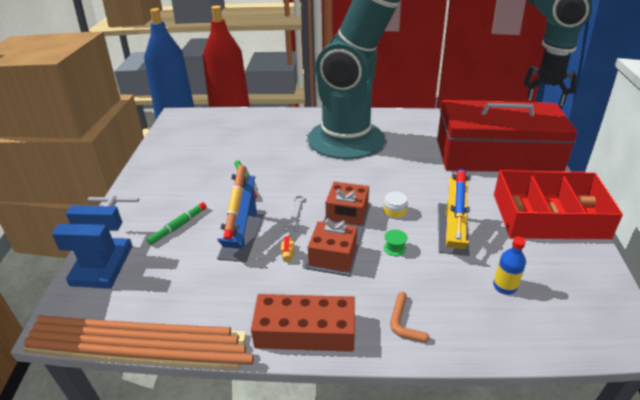

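View pics/top0.png

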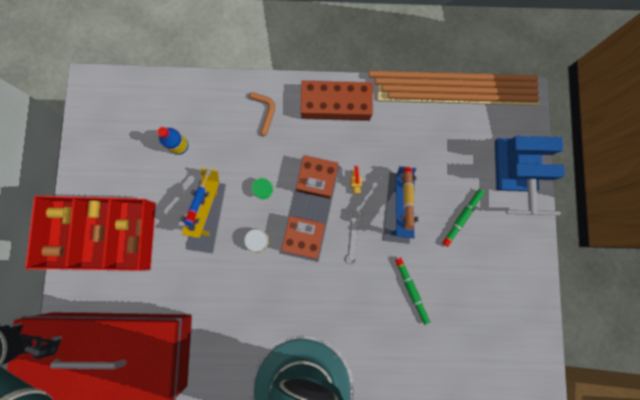

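The pipe lookalikes in the top view are the pipe in the blue rack (405,200), the green pipes at (463,217) and (412,290), and the copper pipe stack at (455,88). I choose the one in the blue rack, a copper pipe with a brass coupling and a red end at (407,172). The torch lies in the yellow rest at (200,203), with its nozzle towards +x. The hearth bricks are at (318,175) and (303,238).

```bash
cat > h.py <<'E'
from bench import arm, vision, search_frame, mark_of
import cv2,numpy as np
from scipy.spatial.transform import Rotation as Ro
np.set_printoptions(precision=4,suppress=True)
def cloud(p):
    K=np.array([[p["fx"],0,p["cx"]],[0,p["fy"],p["cy"]],[0,0,1.]])
    v,u=np.mgrid[0:400,0:640]
    n=cv2.undistortPoints(np.stack([u,v],-1).reshape(-1,1,2).astype(float),K,np.array(p["dist"])).reshape(400,640,2)
    z=p["range_z"][...,None]
    X=(np.concatenate([n*z,z],-1)-p["t"])@np.array(p["R"])
    X[p["range_z"]==0]=np.nan
    return X
def pix(p,X):
    K=np.array([[p["fx"],0,p["cx"]],[0,p["fy"],p["cy"]],[0,0,1.]])
    return cv2.projectPoints(np.atleast_2d(X).astype(float),cv2.Rodrigues(np.array(p["R"]))[0],np.array(p["t"]),K,np.array(p["dist"]))[0].reshape(-1,2)
def hsv(p): return cv2.cvtColor(p["image"],cv2.COLOR_RGB2HSV)
def crop(p,u,v,w,h,name,k=6):
    cv2.imwrite("pics/"+name,cv2.resize(p["image"][v:v+h,u:u+w,::-1],None,fx=k,fy=k,interpolation=cv2.INTER_CUBIC))
def go(pos,R,n=8):
    """rows to go straight from measured pose to (pos,R): one equal row, n times"""
    s=arm.read_state(); R0=np.array(s["tool_rot"]); p0=np.array(s["tcp_pos"])
    rv=(Ro.from_matrix(R0).inv()*Ro.from_matrix(R)).as_rotvec()/n
    # shifts along moving tool axes
    print("rows",n,"rot",np.round(rv/(np.pi/2),4))
    for i in range(n):
        Ri=R0@Ro.from_rotvec(rv*i).as_matrix()
        print(np.round(Ri.T@(np.array(pos)-p0)/n/.12,3).tolist())
def st():
    s=arm.read_state(); print(round(s["t"],2),np.array(s["tcp_pos"]),np.array(s["tool_rot"]).tolist(),"F",np.array(s["force"]),"w",round(s["gripper_width"],4),"q",np.array(s["joints"]))
E
python3 - <<'E'
from h import *
t=vision.capture("top"); s=vision.capture("scene")
im=[]
for n,p in(("top",t),("scene",s)):
    X=cloud(p);H=hsv(p).astype(int);z=X[...,2]
    def sel(m,box):
        v,u=np.mgrid[0:400,0:640]; return m&(u>=box[0])&(u<box[2])&(v>=box[1])&(v<box[3])&np.isfinite(z)
    bh,bp,bt=((275,145,345,265),(385,155,425,245),(170,160,225,245)) if n=="top" else ((300,175,375,275),(215,155,262,260),(435,165,480,255))
    red=((H[...,0]<12)|(H[...,0]>170))&(H[...,1]>110)
    m=sel(red&(abs(z-.071)<.008),bh); P=X[m]
    r=cv2.minAreaRect((P[:,:2]*1000).astype(np.float32)); print(n,"hearth",len(P),r,"z",np.median(P[:,2]))
    # pipe
    m=sel(((H[...,0]<25)|(H[...,0]>170))&(H[...,1]>90)&(z>.07),bp); P=X[m]
    c=P.mean(0); d=np.linalg.svd(P-c)[2][0]; q=(P-c)@d
    print(" pipe",len(P),c,d,q.min(),q.max(),"mid",c+d*(q.min()+q.max())/2)
    r2=sel(((H[...,0]<4)|(H[...,0]>172))&(H[...,1]>190)&(z>.05),bp); print("  red",X[r2].mean(0) if r2.any() else 0)
    m=sel((H[...,0]>95)&(H[...,0]<125)&(H[...,1]>120)&(z>.08),bt); P=X[m]
    if len(P):print(" torch blue",len(P),P.mean(0),P.min(0),P.max(0))
    for k in("torch","torch_tip","pipe"):
        for a in mark_of(k,p)[:1]:
            v,u=a["centre"][0]*400,a["centre"][1]*640; print("  ",k,X[int(v),int(u)])
c1=t["image"][150:250,165:235]; c2=t["image"][150:250,380:450]; c3=s["image"][150:265,212:292][:100,:70];c4=s["image"][160:260,425:495]
cv2.imwrite("pics/c1.png",cv2.resize(np.hstack([c1,c2,c3,c4])[:,:,::-1],(800,290),interpolation=cv2.INTER_CUBIC))
E
```

```text
top hearth 2150 ((511.4877624511719, -10.012771606445312), (103.4421615600586, 280.49072265625), 78.79898071289062) z 0.07227957059406406
 pipe 479 [ 0.5339 -0.2765  0.1384] [-0.8853  0.0834  0.4574] -0.10851544522782676 0.09208203959139068 mid [ 0.5411 -0.2771  0.1346]
  red [ 0.62   -0.284   0.0925]
 torch blue 242 [0.5061 0.2929 0.1399] [0.4406 0.2795 0.1066] [0.5503 0.3116 0.1782]
   torch [0.4983 0.3006 0.1505]
   torch_tip [0.6028 0.2823 0.0776]
   pipe [ 0.4956 -0.4748  0.0246]
scene hearth 1698 ((514.1708984375, -8.420425415039062), (103.71321105957031, 286.77752685546875), 78.751953125) z 0.0717554425616573
 pipe 604 [ 0.5474 -0.277   0.1311] [ 0.8768 -0.0845 -0.4733] -0.1047653153173275 0.09505210893876605 mid [ 0.5431 -0.2766  0.1334]
  red [ 0.622  -0.2822  0.0905]
 torch blue 238 [0.5189 0.2926 0.1342] [0.48   0.2794 0.1084] [0.552  0.3069 0.1586]
   torch [0.49   0.2883 0.1467]
   torch_tip [0.6043 0.2772 0.0772]
   pipe [ 0.504  -0.4645  0.0268]
```

View pics/c1.png

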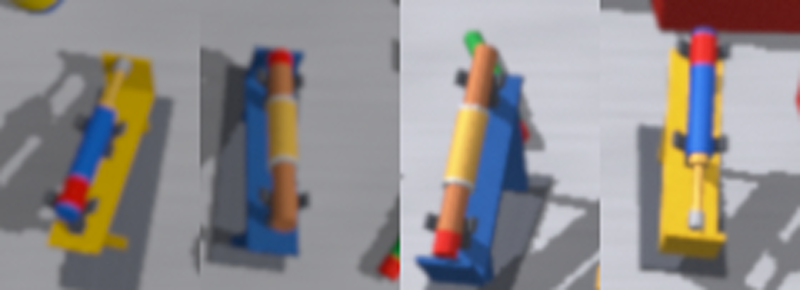

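The crop confirms both: the copper pipe with its brass coupling sits in the blue rack, and the torch sits in the yellow rest. Next is the approach to the pipe.

```bash
cat >> h.py <<'E'
def frame(psi,sl):
    """tool rotation: thing axis yaw psi sloping down by sl towards +x; jaws across"""
    n=np.array([np.sin(sl)*np.cos(psi),np.sin(sl)*np.sin(psi),np.cos(sl)]); y=np.array([-np.sin(psi),np.cos(psi),0]); z=-n
    return np.stack([np.cross(y,z),y,z],1)
PC=np.array([.537,-.2765,.125]); PR=frame(np.radians(-5.4),np.radians(28))
E
python3 - <<'E'
from h import *
st()
t=PC+.017*PR[:,2]-.15*PR[:,2]; print(t); go(t,PR,32)
E
```

```text
1.2 [0.1786 0.5989 0.2312] [[-0.9582793375615754, 0.2858333620950098, 1.7776708668897477e-05], [0.28583335851260455, 0.9582793324237392, -0.00011050301966187976], [-4.8620502147496536e-05, -0.00010081158413790658, -0.9999999937365357]] F [-0.8261 -0.2577 -0.2502] w 0.0854 q [-1.3225  0.4174 -0.0102  1.6136  0.0047  1.1107 -0.053 ]
[ 0.5992 -0.2824  0.2424]
rows 32 rot [ 0.0009  0.0097 -0.0038]
[-0.171, -0.189, -0.003]
[-0.169, -0.19, -0.005]
[-0.168, -0.191, -0.007]
[-0.167, -0.192, -0.01]
[-0.166, -0.193, -0.012]
[-0.164, -0.194, -0.014]
[-0.163, -0.195, -0.016]
[-0.161, -0.196, -0.019]
[-0.16, -0.197, -0.021]
[-0.158, -0.198, -0.023]
[-0.157, -0.199, -0.025]
[-0.155, -0.2, -0.027]
[-0.154, -0.201, -0.029]
[-0.152, -0.202, -0.031]
[-0.15, -0.203, -0.033]
[-0.148, -0.203, -0.035]
[-0.147, -0.204, -0.037]
[-0.145, -0.205, -0.039]
[-0.143, -0.206, -0.041]
[-0.141, -0.207, -0.043]
[-0.139, -0.208, -0.045]
[-0.137, -0.209, -0.046]
[-0.135, -0.21, -0.048]
[-0.133, -0.211, -0.05]
[-0.131, -0.212, -0.052]
[-0.129, -0.212, -0.053]
[-0.127, -0.213, -0.055]
[-0.125, -0.214, -0.056]
[-0.123, -0.215, -0.058]
[-0.121, -0.216, -0.06]
[-0.118, -0.217, -0.061]
[-0.116, -0.217, -0.062]
```

Request:
{"op": "jog_arm", "data": {"deltas": [{"dx":-0.17,"dy":-0.19,"dz":-0.12},{"dx":-0.17,"dy":-0.19,"dz":-0.12},{"dx":-0.17,"dy":-0.19,"dz":-0.12},{"dx":-0.17,"dy":-0.19,"dz":-0.12},{"dx":-0.17,"dy":-0.19,"dz":-0.12},{"dx":-0.17,"dy":-0.19,"dz":-0.12},{"dx":-0.17,"dy":-0.19,"dz":-0.12},{"dx":-0.17,"dy":-0.19,"dz":-0.12}], "hand": 1, "force": 60}}

```text
$.deltas[0]: bad value
```

Request:
{"op": "jog_arm", "data": {"deltas": [{"dx":-0.17,"dy":-0.19},{"dx":-0.17,"dy":-0.19},{"dx":-0.17,"dy":-0.19},{"dx":-0.17,"dy":-0.19},{"dx":-0.17,"dy":-0.19},{"dx":-0.17,"dy":-0.19},{"dx":-0.17,"dy":-0.19},{"dx":-0.17,"dy":-0.19}]}}

```text
$.deltas[0]: bad value
```

Request:
{"op": "jog_arm", "data": {"deltas": [{"dx":-0.17,"dy":-0.19},{"dx":-0.17,"dy":-0.19},{"dx":-0.17,"dy":-0.19},{"dx":-0.17,"dy":-0.19},{"dx":-0.17,"dy":-0.19},{"dx":-0.17,"dy":-0.19},{"dx":-0.17,"dy":-0.19},{"dx":-0.17,"dy":-0.19}]}}

```text
$.deltas[0]: bad value
```

```bash
python3 - <<'E'
from h import *
st()
t=PC+.017*PR[:,2]-.15*PR[:,2]; go(t,PR,8)
E
```

```text
1.2 [0.1786 0.5989 0.2312] [[-0.9582793375615754, 0.2858333620950098, 1.7776708668897477e-05], [0.28583335851260455, 0.9582793324237392, -0.00011050301966187976], [-4.8620502147496536e-05, -0.00010081158413790658, -0.9999999937365357]] F [-0.8261 -0.2577 -0.2502] w 0.0854 q [-1.3225  0.4174 -0.0102  1.6136  0.0047  1.1107 -0.053 ]
rows 8 rot [ 0.0038  0.0388 -0.0153]
[-0.682, -0.754, -0.012]
[-0.662, -0.771, -0.048]
[-0.639, -0.787, -0.083]
[-0.614, -0.802, -0.116]
[-0.587, -0.818, -0.148]
[-0.557, -0.832, -0.178]
[-0.525, -0.846, -0.206]
[-0.492, -0.86, -0.232]
```

Request:
{"op": "jog_arm", "data": {"deltas": [{"dx":-0.17,"dy":-0.19,"dz":-0.12,"ax":0,"ay":0,"az":0},{"dx":-0.17,"dy":-0.19,"dz":-0.12,"ax":0,"ay":0,"az":0},{"dx":-0.17,"dy":-0.19,"dz":-0.12,"ax":0,"ay":0,"az":0},{"dx":-0.17,"dy":-0.19,"dz":-0.12,"ax":0,"ay":0,"az":0},{"dx":-0.17,"dy":-0.19,"dz":-0.12,"ax":0,"ay":0,"az":0},{"dx":-0.17,"dy":-0.19,"dz":-0.12,"ax":0,"ay":0,"az":0},{"dx":-0.17,"dy":-0.19,"dz":-0.12,"ax":0,"ay":0,"az":0},{"dx":-0.17,"dy":-0.19,"dz":-0.12,"ax":0,"ay":0,"az":0}], "hand": 1, "force": 60}}

```text
t: 1.87
tcp_pos: [0.2832, 0.376, 0.3473]
tool_rot: [[-0.958, 0.286, 0.0], [0.286, 0.958, 0.0], [0.0, 0.0, -1.0]]
force: [0.7, 0.7, 0.3]
gripper_width: 0.0855
```

Request:
{"op": "jog_arm", "data": {"deltas": [{"dx":-0.17,"dy":-0.19,"dz":0,"ax":0,"ay":0,"az":0},{"dx":-0.17,"dy":-0.19,"dz":0,"ax":0,"ay":0,"az":0},{"dx":-0.17,"dy":-0.19,"dz":0,"ax":0,"ay":0,"az":0},{"dx":-0.17,"dy":-0.19,"dz":0,"ax":0,"ay":0,"az":0},{"dx":-0.17,"dy":-0.19,"dz":0,"ax":0,"ay":0,"az":0},{"dx":-0.17,"dy":-0.19,"dz":0,"ax":0,"ay":0,"az":0},{"dx":-0.17,"dy":-0.19,"dz":0,"ax":0,"ay":0,"az":0},{"dx":-0.17,"dy":-0.19,"dz":0,"ax":0,"ay":0,"az":0}]}}

```text
t: 2.53
tcp_pos: [0.3875, 0.1546, 0.3467]
tool_rot: [[-0.958, 0.286, 0.0], [0.286, 0.958, 0.0], [-0.0, 0.001, -1.0]]
force: [0.6, 0.3, -0.1]
gripper_width: 0.0852
```

Request:
{"op": "jog_arm", "data": {"deltas": [{"dx":-0.17,"dy":-0.19,"dz":0,"ax":0,"ay":0,"az":0},{"dx":-0.17,"dy":-0.19,"dz":0,"ax":0,"ay":0,"az":0},{"dx":-0.17,"dy":-0.19,"dz":0,"ax":0,"ay":0,"az":0},{"dx":-0.17,"dy":-0.19,"dz":0,"ax":0,"ay":0,"az":0},{"dx":-0.17,"dy":-0.19,"dz":0,"ax":0,"ay":0,"az":0},{"dx":-0.17,"dy":-0.19,"dz":0,"ax":0,"ay":0,"az":0},{"dx":-0.17,"dy":-0.19,"dz":0,"ax":0,"ay":0,"az":0},{"dx":-0.17,"dy":-0.19,"dz":0,"ax":0,"ay":0,"az":0}]}}

```text
t: 3.2
tcp_pos: [0.4918, -0.0668, 0.3468]
tool_rot: [[-0.958, 0.286, 0.001], [0.286, 0.958, 0.0], [-0.001, 0.0, -1.0]]
force: [1.2, 1.2, -0.8]
gripper_width: 0.0851
```

```bash
python3 - <<'E'
from h import *
st()
t=PC+.017*PR[:,2]-.15*PR[:,2]; go(t,PR,8)
E
```

```text
3.2 [ 0.4918 -0.0668  0.3468] [[-0.958373752643601, 0.28551550311574186, 0.0008048132617874929], [0.28551572629922084, 0.9583740080774207, 0.00017514978867669073], [-0.0007213041314184846, 0.0003976458032232925, -0.9999996607990249]] F [ 1.15    1.1506 -0.7984] w 0.0851 q [-0.5636  0.0954  0.6905  1.789  -0.0637  1.2787  1.4242]
rows 8 rot [ 0.0038  0.0388 -0.0152]
[-0.171, -0.183, 0.109]
[-0.173, -0.187, 0.099]
[-0.174, -0.19, 0.09]
[-0.175, -0.194, 0.08]
[-0.175, -0.198, 0.071]
[-0.174, -0.202, 0.061]
[-0.173, -0.205, 0.052]
[-0.171, -0.209, 0.043]
```

Request:
{"op": "jog_arm", "data": {"deltas": [{"dx":-0.171,"dy":-0.183,"dz":0.109,"ax":0.004,"ay":0.039,"az":-0.015},{"dx":-0.173,"dy":-0.187,"dz":0.099,"ax":0.004,"ay":0.039,"az":-0.015},{"dx":-0.174,"dy":-0.19,"dz":0.09,"ax":0.004,"ay":0.039,"az":-0.015},{"dx":-0.175,"dy":-0.194,"dz":0.08,"ax":0.004,"ay":0.039,"az":-0.015},{"dx":-0.175,"dy":-0.198,"dz":0.071,"ax":0.004,"ay":0.039,"az":-0.015},{"dx":-0.174,"dy":-0.202,"dz":0.061,"ax":0.004,"ay":0.039,"az":-0.015},{"dx":-0.173,"dy":-0.205,"dz":0.052,"ax":0.004,"ay":0.039,"az":-0.015},{"dx":-0.171,"dy":-0.209,"dz":0.043,"ax":0.004,"ay":0.039,"az":-0.015}]}}

```text
t: 3.87
tcp_pos: [0.5988, -0.2823, 0.2412]
tool_rot: [[-0.876, 0.095, -0.473], [0.085, 0.995, 0.044], [0.475, -0.002, -0.88]]
force: [0.5, 1.9, 2.6]
gripper_width: 0.0851
```

```bash
python3 - <<'E'
from h import *
st()
t=PC+.017*PR[:,2]; go(t,PR,8)
p=vision.capture("scene"); X=cloud(p);H=hsv(p).astype(int);z=X[...,2]
crop(p,190,120,100,75,"pre.png",7) if False else cv2.imwrite("pics/pre.png",cv2.resize(p["image"][110:260,170:320,::-1],(600,600),interpolation=cv2.INTER_CUBIC))
# torch / brass coupling cloud for refined axes
v,u=np.mgrid[0:400,0:640]
m=(u>215)&(u<265)&(v>150)&(v<260)&(H[...,0]>12)&(H[...,0]<30)&(H[...,1]>100)&(z>.09)&(z<.18)
P=X[m]; print(len(P),P.mean(0),P.min(0),P.max(0))
tp=vision.capture("top");Xt=cloud(tp);Ht=hsv(tp).astype(int)
for X,H,b in((X,H,(435,165,480,255)),(Xt,Ht,(170,160,225,245))):
    m=(u>b[0])&(u<b[2])&(v>b[1])&(v<b[3])&(((H[...,0]>100)&(H[...,0]<125))|(H[...,0]<5)|(H[...,0]>172))&(H[...,1]>120)&(X[...,2]>.09)
    P=X[m]; c=np.median(P,0); d=np.linalg.svd(P-c)[2][0]; print("torch",len(P),c,d,P.min(0),P.max(0),np.degrees(np.arctan2(d[1],d[0])))
E
```

```text
3.87 [ 0.5988 -0.2823  0.2412] [[-0.8759042641451047, 0.09520005126198339, -0.4729996514714768], [0.0845239649433971, 0.9954568960371541, 0.0438322653113187], [0.4750235987850185, -0.0015869378658905577, -0.8799716258070709]] F [0.4926 1.8887 2.5912] w 0.0851 q [ 0.0154  0.8556  0.6577  1.1077 -0.2522  1.7589  2.0822]
rows 8 rot [-0.0001 -0.0005 -0.0001]
[-0.001, 0.0, 0.155]
[-0.001, 0.0, 0.155]
[-0.0, 0.0, 0.155]
[-0.0, 0.0, 0.155]
[-0.0, 0.0, 0.155]
[-0.0, 0.0, 0.155]
[0.0, 0.0, 0.155]
[0.0, -0.0, 0.155]
224 [ 0.5427 -0.2761  0.1357] [ 0.512  -0.2914  0.1156] [ 0.5733 -0.2634  0.1544]
torch 327 [0.5054 0.2944 0.1427] [ 0.8632 -0.1186 -0.4908] [0.4464 0.2791 0.1092] [0.5544 0.3177 0.1736] -7.8206803953666055
torch 294 [0.5018 0.2942 0.1444] [-0.8765  0.1233  0.4653] [0.4408 0.2801 0.1065] [0.5498 0.311  0.1778] 171.99540948245306
```

View pics/pre.png

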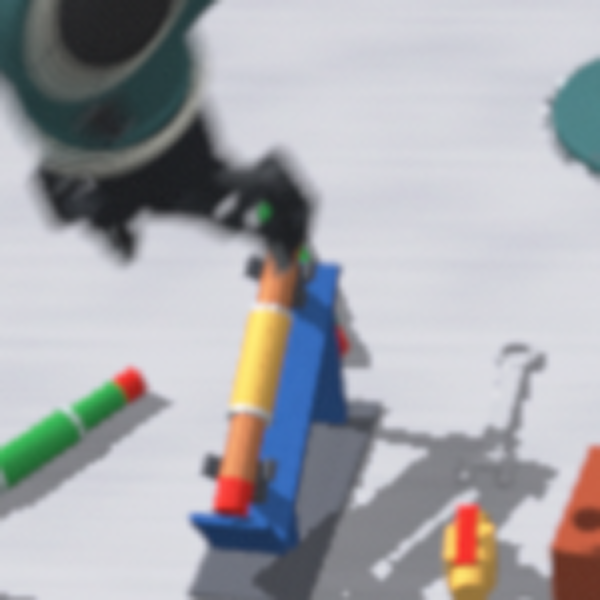

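The view shows the gripper above the rack with the coupling clear at crop (262,360). The pipe estimate agrees to within 1 mm. I'll descend and close.

Request:
{"op": "jog_arm", "data": {"deltas": [{"dx":0,"dy":0,"dz":0.22,"ax":0,"ay":0,"az":0},{"dx":0,"dy":0,"dz":0.22,"ax":0,"ay":0,"az":0},{"dx":0,"dy":0,"dz":0.2,"ax":0,"ay":0,"az":0},{"dx":0,"dy":0,"dz":0.18,"ax":0,"ay":0,"az":0},{"dx":0,"dy":0,"dz":0.16,"ax":0,"ay":0,"az":0},{"dx":0,"dy":0,"dz":0.12,"ax":0,"ay":0,"az":0},{"dx":0,"dy":0,"dz":0.09,"ax":0,"ay":0,"az":0},{"dx":0,"dy":0,"dz":0.05,"ax":0,"ay":0,"az":0}]}}

```text
t: 4.63
tcp_pos: [0.5277, -0.2742, 0.1105]
tool_rot: [[-0.877, 0.097, -0.471], [0.086, 0.995, 0.043], [0.473, -0.002, -0.881]]
force: [-0.4, -0.3, -0.6]
gripper_width: 0.0854
```

Request:
{"op": "jog_arm", "data": {"deltas": [{"dx":0,"dy":0,"dz":0,"ax":0,"ay":0,"az":0},{"dx":0,"dy":0,"dz":0,"ax":0,"ay":0,"az":0},{"dx":0,"dy":0,"dz":0,"ax":0,"ay":0,"az":0},{"dx":0,"dy":0,"dz":0,"ax":0,"ay":0,"az":0},{"dx":0,"dy":0,"dz":0,"ax":0,"ay":0,"az":0},{"dx":0,"dy":0,"dz":0,"ax":0,"ay":0,"az":0},{"dx":0,"dy":0,"dz":0,"ax":0,"ay":0,"az":0},{"dx":0,"dy":0,"dz":0,"ax":0,"ay":0,"az":0}], "hand": 0, "force": 60}}

```text
t: 5.3
tcp_pos: [0.5288, -0.2774, 0.1124]
tool_rot: [[-0.878, 0.097, -0.468], [0.089, 0.995, 0.039], [0.47, -0.007, -0.883]]
force: [3.7, -13.7, 3.5]
gripper_width: 0.0263
```

Request:
{"op": "jog_arm", "data": {"deltas": [{"dx":0,"dy":0,"dz":0,"ax":0,"ay":0,"az":0},{"dx":0,"dy":0,"dz":0,"ax":0,"ay":0,"az":0},{"dx":0,"dy":0,"dz":0,"ax":0,"ay":0,"az":0},{"dx":0,"dy":0,"dz":0,"ax":0,"ay":0,"az":0},{"dx":0,"dy":0,"dz":0,"ax":0,"ay":0,"az":0},{"dx":0,"dy":0,"dz":0,"ax":0,"ay":0,"az":0},{"dx":0,"dy":0,"dz":0,"ax":0,"ay":0,"az":0},{"dx":0,"dy":0,"dz":0,"ax":0,"ay":0,"az":0}]}}

```text
t: 5.97
tcp_pos: [0.5288, -0.2774, 0.1124]
tool_rot: [[-0.878, 0.097, -0.468], [0.089, 0.995, 0.039], [0.47, -0.007, -0.883]]
force: [3.7, -14.4, 3.9]
gripper_width: 0.0261
```

Request:
{"op": "jog_arm", "data": {"deltas": [{"dx":0,"dy":0,"dz":-0.04,"ax":0,"ay":0,"az":0},{"dx":0,"dy":0,"dz":-0.08,"ax":0,"ay":0,"az":0},{"dx":0,"dy":0,"dz":-0.12,"ax":0,"ay":0,"az":0},{"dx":0,"dy":0,"dz":-0.15,"ax":0,"ay":0,"az":0},{"dx":0,"dy":0,"dz":-0.15,"ax":0,"ay":0,"az":0},{"dx":0,"dy":0,"dz":-0.15,"ax":0,"ay":0,"az":0},{"dx":0,"dy":0,"dz":-0.15,"ax":0,"ay":0,"az":0},{"dx":0,"dy":0,"dz":-0.12,"ax":0,"ay":0,"az":0}]}}

```text
t: 6.63
tcp_pos: [0.5835, -0.2794, 0.2145]
tool_rot: [[-0.878, 0.096, -0.469], [0.086, 0.995, 0.043], [0.471, -0.003, -0.882]]
force: [0.3, 0.1, -2.7]
gripper_width: 0.0264
```

```bash
cat >> h.py <<'E'
HM=np.array([.5128,-.009,.094]); HR=frame(np.radians(-11.2),0)
E
python3 - <<'E'
from h import *
st(); go(HM+[0,0,.1],HR,16)
E
```

```text
6.63 [ 0.5835 -0.2794  0.2145] [[-0.8777885834399652, 0.09590621767293664, -0.46934976317681315], [0.0859580381362001, 0.995386091834429, 0.04263500747457344], [0.4712731887793266, -0.002919862026310859, -0.8819824578434159]] F [ 0.2815  0.1308 -2.6707] w 0.0264 q [-0.0021  0.8441  0.6567  1.1942 -0.2509  1.6844  2.0856]
rows 16 rot [-0.0011 -0.0195  0.0038]
[0.039, 0.137, 0.033]
[0.041, 0.136, 0.032]
[0.043, 0.136, 0.031]
[0.045, 0.136, 0.03]
[0.046, 0.135, 0.028]
[0.048, 0.135, 0.027]
[0.05, 0.135, 0.026]
[0.051, 0.134, 0.025]
[0.053, 0.134, 0.023]
[0.054, 0.134, 0.022]
[0.056, 0.133, 0.02]
[0.057, 0.133, 0.019]
[0.059, 0.133, 0.017]
[0.06, 0.132, 0.016]
[0.061, 0.132, 0.014]
[0.062, 0.131, 0.012]
```

Request:
{"op": "jog_arm", "data": {"deltas": [{"dx":0.039,"dy":0.137,"dz":0.033,"ax":-0.001,"ay":-0.0195,"az":0.004},{"dx":0.041,"dy":0.136,"dz":0.032,"ax":-0.001,"ay":-0.0195,"az":0.004},{"dx":0.043,"dy":0.136,"dz":0.031,"ax":-0.001,"ay":-0.0195,"az":0.004},{"dx":0.045,"dy":0.136,"dz":0.03,"ax":-0.001,"ay":-0.0195,"az":0.004},{"dx":0.046,"dy":0.135,"dz":0.028,"ax":-0.001,"ay":-0.0195,"az":0.004},{"dx":0.048,"dy":0.135,"dz":0.027,"ax":-0.001,"ay":-0.0195,"az":0.004},{"dx":0.05,"dy":0.135,"dz":0.026,"ax":-0.001,"ay":-0.0195,"az":0.004},{"dx":0.051,"dy":0.134,"dz":0.025,"ax":-0.001,"ay":-0.0195,"az":0.004}]}}

```text
t: 7.3
tcp_pos: [0.5474, -0.1434, 0.2027]
tool_rot: [[-0.959, 0.147, -0.241], [0.145, 0.989, 0.027], [0.242, -0.009, -0.97]]
force: [-0.1, 0.1, -2.5]
gripper_width: 0.026
```

Request:
{"op": "jog_arm", "data": {"deltas": [{"dx":0.053,"dy":0.134,"dz":0.023,"ax":-0.001,"ay":-0.0195,"az":0.004},{"dx":0.054,"dy":0.134,"dz":0.022,"ax":-0.001,"ay":-0.0195,"az":0.004},{"dx":0.056,"dy":0.133,"dz":0.02,"ax":-0.001,"ay":-0.0195,"az":0.004},{"dx":0.057,"dy":0.133,"dz":0.019,"ax":-0.001,"ay":-0.0195,"az":0.004},{"dx":0.059,"dy":0.133,"dz":0.017,"ax":-0.001,"ay":-0.0195,"az":0.004},{"dx":0.06,"dy":0.132,"dz":0.016,"ax":-0.001,"ay":-0.0195,"az":0.004},{"dx":0.061,"dy":0.132,"dz":0.014,"ax":-0.001,"ay":-0.0195,"az":0.004},{"dx":0.062,"dy":0.131,"dz":0.012,"ax":-0.001,"ay":-0.0195,"az":0.004}]}}

```text
t: 7.97
tcp_pos: [0.5123, -0.0082, 0.1924]
tool_rot: [[-0.98, 0.198, 0.0], [0.198, 0.98, -0.002], [-0.001, -0.002, -1.0]]
force: [0.5, -0.4, -2.7]
gripper_width: 0.0261
```

```bash
cat >> h.py <<'E'
def held(p,c,rad=.14,zmin=.1,zmax=.25):
    """copper + red band points near c: pca axis"""
    X=cloud(p);H=hsv(p).astype(int)
    m=(np.linalg.norm(X-c,axis=-1)<rad)&((H[...,0]<25)|(H[...,0]>170))&(H[...,1]>90)&(X[...,2]>zmin)&(X[...,2]<zmax)
    P=X[m]; mu=P.mean(0); d=np.linalg.svd(P-mu)[2][0]; d=d*np.sign(d[0]); q=(P-mu)@d
    print("held",len(P),mu,d,"yaw",np.degrees(np.arctan2(d[1],d[0])),"slope",np.degrees(np.arcsin(d[2])),"len",np.ptp(q),"mid",mu+d*(q.min()+q.max())/2)
E
python3 - <<'E'
from h import *
st(); go(HM+[0,0,.1],HR,8)
c=np.array(arm.read_state()["tcp_pos"])+[0,0,.015]
im=[]
for n in("scene","top"):
    p=vision.capture(n); held(p,c,.125)
    v,u=(140,270) if n=="scene" else (120,240)
    im.append(cv2.resize(p["image"][v:v+150,u:u+130,::-1],None,fx=3,fy=3,interpolation=cv2.INTER_CUBIC))
cv2.imwrite("pics/abv.png",np.hstack(im))
E
```

```text
7.97 [ 0.5123 -0.0082  0.1924] [[-0.9801947897485723, 0.19803560621043118, 0.0002698566641296861], [0.19803463834808227, 0.9801928265135792, -0.0020748170195928946], [-0.0006753992126176706, -0.001980283865399871, -0.9999978111534626]] F [ 0.5401 -0.4361 -2.7276] w 0.0261 q [-0.6337  0.3172  0.7042  1.9497 -0.2464  0.9608  1.5597]
rows 8 rot [-0.0002  0.0001 -0.0003]
[-0.001, -0.001, -0.002]
[-0.001, -0.001, -0.002]
[-0.001, -0.001, -0.002]
[-0.001, -0.001, -0.002]
[-0.001, -0.001, -0.002]
[-0.001, -0.001, -0.002]
[-0.001, -0.001, -0.002]
[-0.001, -0.001, -0.002]
held 345 [ 0.5553 -0.0168  0.217 ] [ 0.9848 -0.1621 -0.0622] yaw -9.349935221052199 slope -3.5633114711117932 len 0.17224584833314896 mid [ 0.5299 -0.0126  0.2186]h.py:40: RuntimeWarning: Mean of empty slice.
  P=X[m]; mu=P.mean(0); d=np.linalg.svd(P-mu)[2][0]; d=d*np.sign(d[0]); q=(P-mu)@d
  ret = um.true_divide(
Traceback (most recent call last):
  File "h.py", line 41, in held
    print("held",len(P),mu,d,"yaw",np.degrees(np.arctan2(d[1],d[0])),"slope",np.degrees(np.arcsin(d[2])),"len",np.ptp(q),"mid",mu+d*(q.min()+q.max())/2)
                                                                                                               ~~~~~~^^^
ValueError: zero-size array to reduction operation maximum which has no identity
```

```bash
python3 - <<'E'
from h import *
c=np.array(arm.read_state()["tcp_pos"])+[0,0,.015]
p=vision.capture("scene"); X=cloud(p);H=hsv(p).astype(int)
d=np.array([np.cos(np.radians(-11.2)),np.sin(np.radians(-11.2)),0]);y=np.array([-d[1],d[0],0])
m=(np.linalg.norm(X-c,axis=-1)<.13)&((H[...,0]<28)|(H[...,0]>170))&(H[...,1]>90)&(X[...,2]>.12)
P=X[m];h=H[m]; q=(P-c)@d
for a in np.arange(-.11,.12,.01):
    k=(q>=a)&(q<a+.01)
    if k.sum()>2: print(round(a,2),k.sum(),"y mid",((P[k]-c)@y).mean(),"z top",np.percentile(P[k][:,2],90)-c[2],"hue",np.median(h[k],0))
cv2.imwrite("pics/abv.png",cv2.resize(p["image"][110:260,260:400,::-1],None,fx=4,fy=4,interpolation=cv2.INTER_CUBIC))
E
```

```text
-0.06 3 y mid -0.005267196806880693 z top 0.011958730541529072 hue [ 10. 132. 182.]
-0.04 3 y mid 5.68195102517168e-05 z top 0.015541022669779386 hue [ 17. 100. 221.]
-0.03 16 y mid -0.0010495934939265567 z top 0.016027952752584035 hue [ 20.5 139.5 235. ]
-0.02 22 y mid 7.457433172847998e-05 z top 0.015370342970919881 hue [ 19. 152. 209.]
-0.01 17 y mid -0.0009720665435062194 z top 0.01511472931077354 hue [ 19. 155. 166.]
-0.0 32 y mid 0.0014328266433133673 z top 0.015546284406115218 hue [ 19.  155.  159.5]
0.01 35 y mid 0.0032375004010082127 z top 0.04948574390608684 hue [ 19. 155. 181.]
0.02 24 y mid 0.004373972196857498 z top 0.014471799121322487 hue [ 19.  150.5 216.5]
0.03 9 y mid 0.0034261891181986406 z top 0.015287294165321541 hue [ 18. 100. 200.]
0.04 19 y mid 0.0011744946209202454 z top 0.011971579945090016 hue [ 10. 136. 201.]
0.05 22 y mid 0.003766929015037955 z top 0.012460090461976908 hue [ 11. 144. 183.]
0.06 24 y mid 0.0026409839601461925 z top 0.013489430739531044 hue [ 11.  145.5 202.5]
0.07 26 y mid 0.0031151016502703644 z top 0.01204549535854088 hue [ 10.  147.5 194. ]
0.08 22 y mid 0.0038293146549131895 z top 0.012391535789408187 hue [  3.  185.  204.5]
0.09 41 y mid 0.001853722385457672 z top 0.012652615564860942 hue [  1. 209. 175.]
0.1 44 y mid 0.0007875740638383859 z top 0.009503373716555297 hue [  1. 207. 136.]
```

View pics/abv.png

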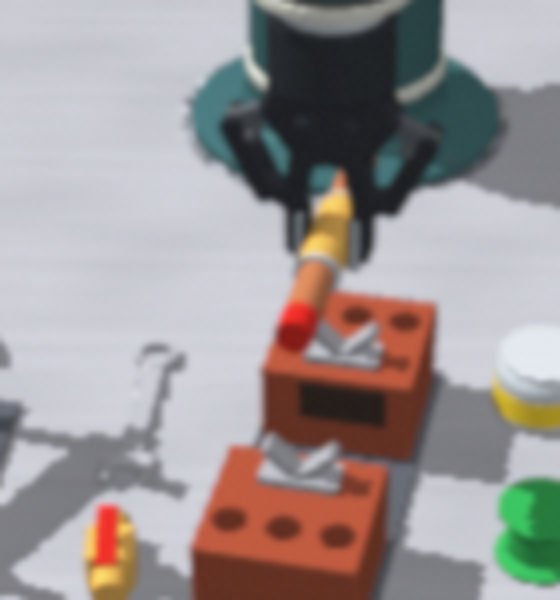

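```bash
python3 - <<'E'
from h import *
c=np.array(arm.read_state()["tcp_pos"])+[0,0,.015]
p=vision.capture("scene"); X=cloud(p);H=hsv(p).astype(int)
d=np.array([np.cos(np.radians(-11.2)),np.sin(np.radians(-11.2)),0]);y=np.array([-d[1],d[0],0])
m=(np.linalg.norm(X-c,axis=-1)<.14)&((H[...,0]<6)|(H[...,0]>172))&(H[...,1]>170)&(X[...,2]>.12)
q=(X[m]-c)@d; print(len(q),np.percentile(q,[2,25,50,75,90,98]))
a=q>np.percentile(q,60); print("face",q[a].mean(),((X[m]-c)@y)[a].mean(),((X[m]-c)[:,2])[a].mean())
# V rests: grey points on top of bricks
D=X-HM; u=D@d; w=D@y; z=X[...,2]
for s in(-1,1):
    k=(abs(u-s*.065)<.015)&(abs(w)<.03)&(z>.077)&(z<.105)&(H[...,1]<60)
    P=X[k]; print(s,k.sum(),"u",np.percentile(u[k],[5,95]),"w",np.percentile(w[k],[2,50,98]),"zmax",np.percentile(z[k],98), "lowmid",w[k&(z<.088)].mean())
    k2=k&(z>.093); print("  hi",w[k2&(w<0)].mean(),w[k2&(w>0)].mean())
E
```

```text
82 [0.0838 0.0933 0.0991 0.101  0.103  0.1041]
face 0.10186804604179486 -0.00026508855769242194 0.003131142125992013
-1 122 u [-0.071  -0.0525] w [-0.0234  0.      0.0237] zmax 0.0989805629746371 lowmid -0.00011200218659818851
  hi -0.015160901280368526 0.016942349773528213
1 169 u [0.057  0.0768] w [-0.0221 -0.0015  0.0232] zmax 0.09915239562374926 lowmid 0.001492484204138124
  hi -0.01838029393319973 0.018571248425636802
```

The pipe is level in the grip and its coupling is centred to about 1 mm. The view shows it above both V rests, at crop (345,345) and (300,465). I'll lower it now.

Request:
{"op": "jog_arm", "data": {"deltas": [{"dx":0,"dy":0,"dz":0.14,"ax":0,"ay":0,"az":0},{"dx":0,"dy":0,"dz":0.14,"ax":0,"ay":0,"az":0},{"dx":0,"dy":0,"dz":0.13,"ax":0,"ay":0,"az":0},{"dx":0,"dy":0,"dz":0.12,"ax":0,"ay":0,"az":0},{"dx":0,"dy":0,"dz":0.11,"ax":0,"ay":0,"az":0},{"dx":0,"dy":0,"dz":0.09,"ax":0,"ay":0,"az":0},{"dx":0,"dy":0,"dz":0.06,"ax":0,"ay":0,"az":0},{"dx":0,"dy":0,"dz":0.04,"ax":0,"ay":0,"az":0}]}}

```text
t: 8.83
tcp_pos: [0.5123, -0.01, 0.0915]
tool_rot: [[-0.98, 0.199, -0.002], [0.199, 0.98, -0.003], [0.002, -0.003, -1.0]]
force: [-0.1, -0.5, -3.4]
gripper_width: 0.0262
```

Request:
{"op": "jog_arm", "data": {"deltas": [{"dx":0,"dy":0,"dz":0.025,"ax":0,"ay":0,"az":0},{"dx":0,"dy":0,"dz":0.025,"ax":0,"ay":0,"az":0},{"dx":0,"dy":0,"dz":0.02,"ax":0,"ay":0,"az":0},{"dx":0,"dy":0,"dz":0.015,"ax":0,"ay":0,"az":0},{"dx":0,"dy":0,"dz":0.01,"ax":0,"ay":0,"az":0},{"dx":0,"dy":0,"dz":0.01,"ax":0,"ay":0,"az":0},{"dx":0,"dy":0,"dz":0,"ax":0,"ay":0,"az":0},{"dx":0,"dy":0,"dz":0,"ax":0,"ay":0,"az":0}]}}

```text
t: 9.5
tcp_pos: [0.5122, -0.0095, 0.0796]
tool_rot: [[-0.98, 0.198, -0.002], [0.198, 0.98, -0.003], [0.001, -0.003, -1.0]]
force: [0.5, 0.9, -2.8]
gripper_width: 0.0263
```

Request:
{"op": "jog_arm", "data": {"deltas": [{"dx":0,"dy":0,"dz":0.005,"ax":0,"ay":0,"az":0},{"dx":0,"dy":0,"dz":0.005,"ax":0,"ay":0,"az":0},{"dx":0,"dy":0,"dz":0.005,"ax":0,"ay":0,"az":0},{"dx":0,"dy":0,"dz":0.003,"ax":0,"ay":0,"az":0},{"dx":0,"dy":0,"dz":0,"ax":0,"ay":0,"az":0},{"dx":0,"dy":0,"dz":0,"ax":0,"ay":0,"az":0},{"dx":0,"dy":0,"dz":0,"ax":0,"ay":0,"az":0},{"dx":0,"dy":0,"dz":0,"ax":0,"ay":0,"az":0}]}}

```text
t: 10.17
tcp_pos: [0.5124, -0.0096, 0.0787]
tool_rot: [[-0.98, 0.198, -0.001], [0.198, 0.98, -0.002], [0.001, -0.002, -1.0]]
force: [-12.2, 1.2, 32.5]
gripper_width: 0.0259
```

Request:
{"op": "jog_arm", "data": {"deltas": [{"dx":0,"dy":0,"dz":-0.004,"ax":0,"ay":0,"az":0},{"dx":0,"dy":0,"dz":-0.004,"ax":0,"ay":0,"az":0},{"dx":0,"dy":0,"dz":0,"ax":0,"ay":0,"az":0},{"dx":0,"dy":0,"dz":0,"ax":0,"ay":0,"az":0},{"dx":0,"dy":0,"dz":0,"ax":0,"ay":0,"az":0},{"dx":0,"dy":0,"dz":0,"ax":0,"ay":0,"az":0},{"dx":0,"dy":0,"dz":0,"ax":0,"ay":0,"az":0},{"dx":0,"dy":0,"dz":0,"ax":0,"ay":0,"az":0}]}}

```text
t: 10.83
tcp_pos: [0.5123, -0.0096, 0.0788]
tool_rot: [[-0.98, 0.198, -0.001], [0.198, 0.98, -0.002], [0.001, -0.003, -1.0]]
force: [-4.7, -0.2, 11.0]
gripper_width: 0.026
```

Request:
{"op": "jog_arm", "data": {"deltas": [{"dx":0,"dy":0,"dz":0,"ax":0,"ay":0,"az":0},{"dx":0,"dy":0,"dz":0,"ax":0,"ay":0,"az":0},{"dx":0,"dy":0,"dz":0,"ax":0,"ay":0,"az":0},{"dx":0,"dy":0,"dz":0,"ax":0,"ay":0,"az":0},{"dx":0,"dy":0,"dz":0,"ax":0,"ay":0,"az":0},{"dx":0,"dy":0,"dz":0,"ax":0,"ay":0,"az":0},{"dx":0,"dy":0,"dz":0,"ax":0,"ay":0,"az":0},{"dx":0,"dy":0,"dz":0,"ax":0,"ay":0,"az":0}], "hand": 1}}

```text
t: 11.5
tcp_pos: [0.5121, -0.0095, 0.0783]
tool_rot: [[-0.98, 0.198, -0.002], [0.198, 0.98, -0.003], [0.001, -0.003, -1.0]]
force: [-0.0, -0.4, -0.2]
gripper_width: 0.0854
```

Request:
{"op": "jog_arm", "data": {"deltas": [{"dx":0,"dy":0,"dz":-0.05,"ax":0,"ay":0,"az":0},{"dx":0,"dy":0,"dz":-0.08,"ax":0,"ay":0,"az":0},{"dx":0,"dy":0,"dz":-0.15,"ax":0,"ay":0,"az":0},{"dx":0,"dy":0,"dz":-0.25,"ax":0,"ay":0,"az":0},{"dx":0,"dy":0,"dz":-0.3,"ax":0,"ay":0,"az":0},{"dx":0,"dy":0,"dz":-0.3,"ax":0,"ay":0,"az":0},{"dx":0,"dy":0,"dz":-0.3,"ax":0,"ay":0,"az":0},{"dx":0,"dy":0,"dz":-0.3,"ax":0,"ay":0,"az":0}]}}

```text
t: 12.17
tcp_pos: [0.512, -0.0095, 0.2887]
tool_rot: [[-0.98, 0.199, -0.001], [0.199, 0.98, -0.003], [0.0, -0.003, -1.0]]
force: [0.4, 0.6, -0.6]
gripper_width: 0.0855
```

```bash
cat >> h.py <<'E'
TY=np.radians(-8); TR=frame(TY,np.radians(30))
E
python3 - <<'E'
from h import *
st()
p=vision.capture("scene"); X=cloud(p);H=hsv(p).astype(int)
c=HM; d=HR[:,0]*-1; y=HR[:,1]
m=(np.linalg.norm(X-c,axis=-1)<.13)&((H[...,0]<28)|(H[...,0]>170))&(H[...,1]>90)&(X[...,2]>.092)&(abs((X-c)@y)<.02)
P=X[m];h=H[m]; q=(P-c)@d
for a in np.arange(-.11,.12,.02):
    k=(q>=a)&(q<a+.02)
    if k.sum()>2: print(round(a,2),k.sum(),"y mid",((P[k]-c)@y).mean(),"z top",np.percentile(P[k][:,2],90),"hue",np.median(h[k],0)[:2])
b=P[(h[:,0]>=14)&(h[:,0]<=28)]; qb=(b-c)@d; print("coupling",np.percentile(qb,[2,98])); print("all",np.percentile(q,[1,99]))
# torch refined: colour-sorted centroid and edges from the scene camera
v,u=np.mgrid[0:400,0:640]
b=(u>435)&(u<480)&(v>165)&(v<255); 
hn=H[...,0]
bl=b&(hn>100)&(hn<125)&(H[...,1]>120)&(X[...,2]>.09); rd=b&((hn<5)|(hn>172))&(H[...,1]>120)&(X[...,2]>.13)
a0=X[bl].mean(0);a1=X[rd].mean(0); dd=a0-a1; print("blue",a0,"red",a1,"yaw",np.degrees(np.arctan2(dd[1],dd[0])))
ax=-TR[:,0]; q=(X[bl|rd])@ax; print("ext",np.percentile(q,[1,99]),"red/blue border",np.percentile(X[rd]@ax,97),np.percentile(X[bl]@ax,3), "lat",np.percentile(X[bl|rd]@TR[:,1],[2,50,98]),"n",np.percentile(-X[bl|rd]@TR[:,2],[50,95]))
for k in mark_of("torch_tip",p)[:1]:
    vv,uu=k["centre"][0]*400,k["centre"][1]*640; print(uu,vv,X[int(vv)-1:int(vv)+2,int(uu)-1:int(uu)+2].reshape(-1,3)[::4])
cv2.imwrite("pics/placed.png",cv2.resize(p["image"][140:290,280:480,::-1],None,fx=4,fy=4,interpolation=cv2.INTER_CUBIC))
E
```

```text
12.17 [ 0.512  -0.0095  0.2887] [[-0.9800223158839646, 0.1988851358603275, -0.0009813782397990914], [0.19888710579826108, 0.9800186731155172, -0.0027054559860841135], [0.0004236940190358818, -0.0028465907188113793, -0.9999958586937538]] F [ 0.4489  0.6497 -0.5666] w 0.0855 q [-0.6998  0.1967  0.7547  1.8396 -0.1434  1.1625  1.4732]
-0.11 11 y mid 0.0022775959776512966 z top 0.10669157315808327 hue [  9. 134.]
-0.09 41 y mid 0.0018585044632053284 z top 0.10672155235924363 hue [ 10. 146.]
-0.07 33 y mid 0.0008591992018136543 z top 0.10691636472353405 hue [ 11. 146.]
-0.05 13 y mid 0.0008955464575625039 z top 0.10786540308703504 hue [ 10. 119.]
-0.03 52 y mid 0.0023932765031410906 z top 0.10961276165775326 hue [ 20.  148.5]
-0.01 54 y mid 0.002348297022118678 z top 0.10882530638525889 hue [ 19. 154.]
0.01 53 y mid 0.0026118771057754278 z top 0.10948643616896475 hue [ 19. 153.]
0.03 31 y mid -0.0005186096821994471 z top 0.10901198766394658 hue [ 11. 124.]
0.05 47 y mid 0.0020114672625072406 z top 0.10673848855912547 hue [ 11. 146.]
0.07 43 y mid 0.0012530191047033141 z top 0.10688773104714956 hue [  6. 157.]
0.09 58 y mid 0.0010752854373072484 z top 0.10638359208950604 hue [  1.  209.5]
coupling [-0.0286  0.0324]
all [-0.0944  0.1032]
blue [0.5187 0.2927 0.1343] red [0.4661 0.2994 0.1641] yaw -7.275749409843496
ext [0.27   0.3805] red/blue border 0.294155781937539 0.3030631968248928 lat [0.3519 0.3616 0.3726] n [0.3529 0.3572]
457.472 239.32000000000002 [[0.6038 0.2779 0.0735]
 [0.5999 0.2821 0.0667]
 [0.6091 0.2823 0.0717]]
```

View pics/placed.png

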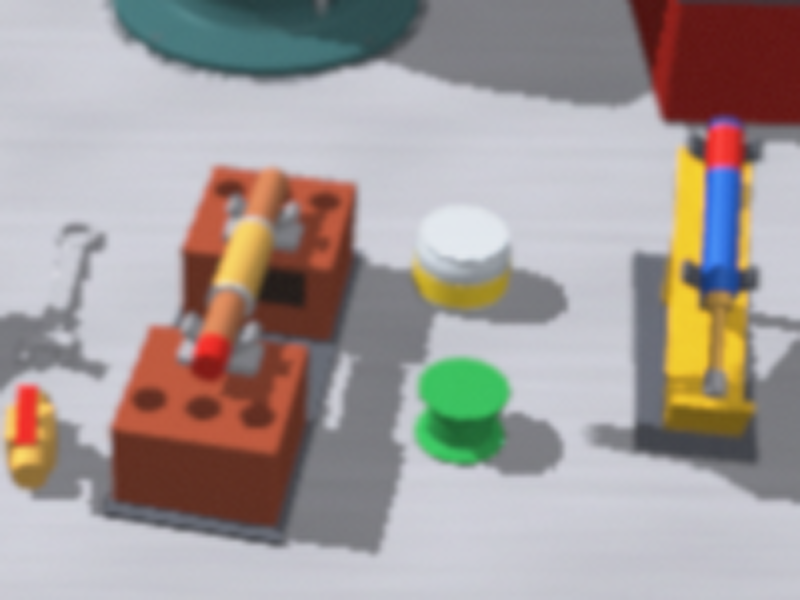

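The pipe lies level in both rests, with the coupling over the gap at crop (240,260) and nothing else moved. The torch is in the yellow rest at crop (722,210).

```bash
cat >> h.py <<'E'
TY=np.radians(-7.8); TR=frame(TY,np.radians(30)); TO=np.array([.502,.295,.135])
E
python3 - <<'E'
from h import *
p=vision.capture("scene"); X=cloud(p);H=hsv(p).astype(int)
v,u=np.mgrid[0:400,0:640]
m=(u>494)&(u<527)&(v>240)&(v<292)&(X[...,2]>.03)
print("can",np.percentile(X[m],[3,97],axis=0))
go(TO-.13*TR[:,2]+.016*TR[:,2],TR,16)
E
```

```text
can [[0.6901 0.3652 0.0326]
 [0.7259 0.4152 0.1501]]
rows 16 rot [ 0.0006  0.021  -0.0025]
[0.008, 0.156, 0.029]
[0.006, 0.156, 0.029]
[0.005, 0.156, 0.029]
[0.003, 0.156, 0.029]
[0.001, 0.156, 0.029]
[-0.0, 0.156, 0.029]
[-0.002, 0.156, 0.028]
[-0.003, 0.156, 0.028]
[-0.005, 0.156, 0.028]
[-0.006, 0.156, 0.028]
[-0.008, 0.156, 0.027]
[-0.009, 0.156, 0.027]
[-0.011, 0.156, 0.026]
[-0.012, 0.156, 0.026]
[-0.014, 0.156, 0.025]
[-0.015, 0.156, 0.024]
```

Request:
{"op": "jog_arm", "data": {"deltas": [{"dx":0.008,"dy":0.156,"dz":0.029,"ax":0.0006,"ay":0.021,"az":-0.0025},{"dx":0.006,"dy":0.156,"dz":0.029,"ax":0.0006,"ay":0.021,"az":-0.0025},{"dx":0.005,"dy":0.156,"dz":0.029,"ax":0.0006,"ay":0.021,"az":-0.0025},{"dx":0.003,"dy":0.156,"dz":0.029,"ax":0.0006,"ay":0.021,"az":-0.0025},{"dx":0.001,"dy":0.156,"dz":0.029,"ax":0.0006,"ay":0.021,"az":-0.0025},{"dx":0,"dy":0.156,"dz":0.029,"ax":0.0006,"ay":0.021,"az":-0.0025},{"dx":-0.002,"dy":0.156,"dz":0.028,"ax":0.0006,"ay":0.021,"az":-0.0025},{"dx":-0.003,"dy":0.156,"dz":0.028,"ax":0.0006,"ay":0.021,"az":-0.0025}]}}

```text
t: 12.98
tcp_pos: [0.5345, 0.1397, 0.2573]
tool_rot: [[-0.951, 0.167, -0.262], [0.163, 0.986, 0.037], [0.265, -0.007, -0.964]]
force: [-0.4, 0.4, 0.1]
gripper_width: 0.0849
```

Request:
{"op": "jog_arm", "data": {"deltas": [{"dx":-0.005,"dy":0.156,"dz":0.028,"ax":0.0006,"ay":0.021,"az":-0.0025},{"dx":-0.006,"dy":0.156,"dz":0.028,"ax":0.0006,"ay":0.021,"az":-0.0025},{"dx":-0.008,"dy":0.156,"dz":0.027,"ax":0.0006,"ay":0.021,"az":-0.0025},{"dx":-0.009,"dy":0.156,"dz":0.027,"ax":0.0006,"ay":0.021,"az":-0.0025},{"dx":-0.011,"dy":0.156,"dz":0.026,"ax":0.0006,"ay":0.021,"az":-0.0025},{"dx":-0.012,"dy":0.156,"dz":0.026,"ax":0.0006,"ay":0.021,"az":-0.0025},{"dx":-0.014,"dy":0.156,"dz":0.025,"ax":0.0006,"ay":0.021,"az":-0.0025},{"dx":-0.015,"dy":0.156,"dz":0.024,"ax":0.0006,"ay":0.021,"az":-0.0025}]}}

```text
t: 13.65
tcp_pos: [0.5569, 0.2876, 0.2292]
tool_rot: [[-0.854, 0.135, -0.503], [0.118, 0.991, 0.067], [0.507, -0.002, -0.862]]
force: [-0.2, 2.1, 0.7]
gripper_width: 0.0853
```

```bash
python3 - <<'E'
from h import *
st(); go(TO+.016*TR[:,2],TR,8)
p=vision.capture("scene"); print([pix(p,TO),pix(p,TO-.125*TR[:,0]),pix(p,TO+.06*TR[:,0])])
for X in(TO,TO-.125*TR[:,0],TO+.06*TR[:,0],TO-.06*TR[:,0]):
    a=pix(p,X)[0]; cv2.circle(p["image"],tuple(int(round(i)) for i in a),0,(0,255,0),-1)
cv2.imwrite("pics/tpre.png",cv2.resize(p["image"][140:260,410:530,::-1],None,fx=5,fy=5,interpolation=cv2.INTER_NEAREST))
E
```

```text
13.65 [0.5569 0.2876 0.2292] [[-0.8538910092664421, 0.13507290204055575, -0.5026185983708514], [0.1175828620055852, 0.9908329873691378, 0.06651512387213629], [0.5069954781420758, -0.00230266703901962, -0.8619456380004457]] F [-0.233   2.1072  0.664 ] w 0.0853 q [-0.6924  0.754   0.5128  1.2685 -0.5191  1.7209  1.283 ]
rows 8 rot [-0.0002 -0.0006 -0.    ]
[-0.0, 0.0, 0.131]
[-0.0, 0.0, 0.131]
[0.0, 0.0, 0.131]
[0.0, 0.0, 0.131]
[0.0, 0.0, 0.131]
[0.0, -0.0, 0.131]
[0.001, -0.0, 0.131]
[0.001, -0.0, 0.131]
[array([[459.699 , 193.5065]]), array([[457.2813, 239.7891]]), array([[460.6719, 172.5152]])]
```

View pics/tpre.png

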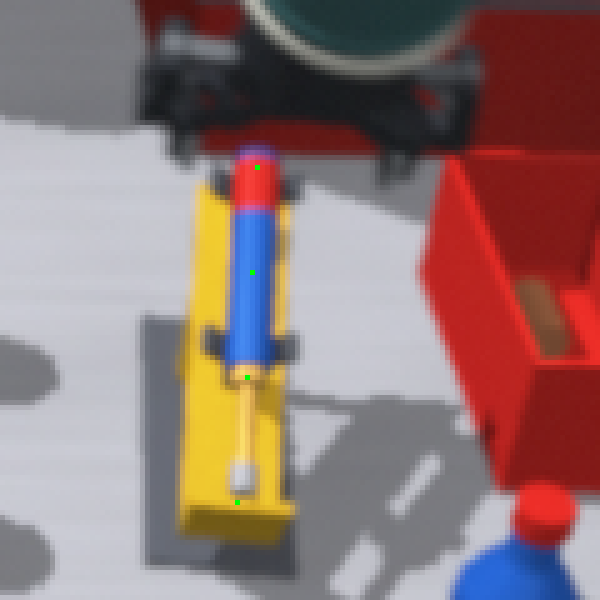

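The view shows the torch clear under the open gripper. The predicted points sit about 4 mm too far towards the nozzle, so I'll shift back slightly, descend and grip.

Request:
{"op": "jog_arm", "data": {"deltas": [{"dx":0.004,"dy":0,"dz":0.2,"ax":0,"ay":0,"az":0},{"dx":0.004,"dy":0,"dz":0.2,"ax":0,"ay":0,"az":0},{"dx":0.004,"dy":0,"dz":0.18,"ax":0,"ay":0,"az":0},{"dx":0.004,"dy":0,"dz":0.15,"ax":0,"ay":0,"az":0},{"dx":0.004,"dy":0,"dz":0.12,"ax":0,"ay":0,"az":0},{"dx":0.004,"dy":0,"dz":0.1,"ax":0,"ay":0,"az":0},{"dx":0.004,"dy":0,"dz":0.06,"ax":0,"ay":0,"az":0},{"dx":0.004,"dy":0,"dz":0.03,"ax":0,"ay":0,"az":0}]}}

```text
t: 14.37
tcp_pos: [0.4908, 0.2958, 0.1233]
tool_rot: [[-0.855, 0.135, -0.501], [0.117, 0.991, 0.067], [0.506, -0.002, -0.863]]
force: [0.1, -0.0, -0.4]
gripper_width: 0.0852
```

Request:
{"op": "jog_arm", "data": {"deltas": [{"dx":0,"dy":0,"dz":0,"ax":0,"ay":0,"az":0},{"dx":0,"dy":0,"dz":0,"ax":0,"ay":0,"az":0},{"dx":0,"dy":0,"dz":0,"ax":0,"ay":0,"az":0},{"dx":0,"dy":0,"dz":0,"ax":0,"ay":0,"az":0},{"dx":0,"dy":0,"dz":0,"ax":0,"ay":0,"az":0},{"dx":0,"dy":0,"dz":0,"ax":0,"ay":0,"az":0},{"dx":0,"dy":0,"dz":0,"ax":0,"ay":0,"az":0},{"dx":0,"dy":0,"dz":0,"ax":0,"ay":0,"az":0}], "hand": 0, "force": 60}}

```text
t: 15.03
tcp_pos: [0.4924, 0.2981, 0.125]
tool_rot: [[-0.857, 0.135, -0.498], [0.115, 0.991, 0.07], [0.503, 0.003, -0.864]]
force: [6.6, 12.7, 3.7]
gripper_width: 0.022
```

Request:
{"op": "jog_arm", "data": {"deltas": [{"dx":0,"dy":0,"dz":0,"ax":0,"ay":0,"az":0},{"dx":0,"dy":0,"dz":0,"ax":0,"ay":0,"az":0},{"dx":0,"dy":0,"dz":0,"ax":0,"ay":0,"az":0},{"dx":0,"dy":0,"dz":0,"ax":0,"ay":0,"az":0},{"dx":0,"dy":0,"dz":0,"ax":0,"ay":0,"az":0},{"dx":0,"dy":0,"dz":0,"ax":0,"ay":0,"az":0},{"dx":0,"dy":0,"dz":0,"ax":0,"ay":0,"az":0},{"dx":0,"dy":0,"dz":0,"ax":0,"ay":0,"az":0}]}}

```text
t: 15.7
tcp_pos: [0.4924, 0.2981, 0.125]
tool_rot: [[-0.857, 0.135, -0.498], [0.115, 0.991, 0.07], [0.503, 0.003, -0.864]]
force: [6.9, 11.6, 3.1]
gripper_width: 0.0221
```

```bash
python3 - <<'E'
from h import *
st()
E
```

```text
15.7 [0.4924 0.2981 0.125 ] [[-0.8567990364027082, 0.13455192655643, -0.4977862897663452], [0.11472401033758096, 0.9909014087887563, 0.07037612885432767], [0.5027263795261329, 0.003190159935080512, -0.8644397088334936]] F [ 6.8554 11.6437  3.0572] w 0.0221 q [-0.7637  0.757   0.4834  1.5196 -0.5507  1.472   1.3275]
```

Request:
{"op": "jog_arm", "data": {"deltas": [{"dx":0,"dy":0,"dz":-0.04,"ax":0,"ay":0,"az":0},{"dx":0,"dy":0,"dz":-0.08,"ax":0,"ay":0,"az":0},{"dx":0,"dy":0,"dz":-0.12,"ax":0,"ay":0,"az":0},{"dx":0,"dy":0,"dz":-0.16,"ax":0,"ay":0,"az":0},{"dx":0,"dy":0,"dz":-0.18,"ax":0,"ay":0,"az":0},{"dx":0,"dy":0,"dz":-0.18,"ax":0,"ay":0,"az":0},{"dx":0,"dy":0,"dz":-0.16,"ax":0,"ay":0,"az":0},{"dx":0,"dy":0,"dz":-0.14,"ax":0,"ay":0,"az":0}]}}

```text
t: 16.37
tcp_pos: [0.5561, 0.2866, 0.2356]
tool_rot: [[-0.856, 0.136, -0.499], [0.118, 0.991, 0.067], [0.504, -0.001, -0.864]]
force: [0.8, -0.7, -2.1]
gripper_width: 0.0219
```

```bash
cat >> h.py <<'E'
REST=np.array([.4924,.2981,.125]); RESTR=np.array([[-0.856799,.134552,-.497786],[.114724,.990901,.070376],[.502726,.00319,-.86444]])
E
python3 - <<'E'
from h import *
st(); s=arm.read_state(); R=np.array(s["tool_rot"]); c=np.array(s["tcp_pos"])
p=vision.capture("scene"); X=cloud(p);H=hsv(p).astype(int)
L=(X-c)@R   # tool coordinates
near=(np.linalg.norm(X-c,axis=-1)<.2)
body=near&(abs(L[...,1])<.02)&(L[...,2]>-.05)&(L[...,2]<.02)&(L[...,0]>-.16)&(L[...,0]<.08)
P=L[body];h=H[body]
for a in np.arange(-.15,.08,.01):
    k=(P[:,0]>=a)&(P[:,0]<a+.01)
    if k.sum()>2: print(round(a,3),k.sum(),"y",np.percentile(P[k,1],[5,50,95]),"z",np.percentile(P[k,2],[5,50]),"hsv",np.median(h[k],0))
print(np.percentile(P[:,0],[0,1,2,5]))
for k in mark_of("torch_tip",p)[:2]:
    v,u=k["centre"][0]*400,k["centre"][1]*640; print("tip",k["confidence"],u,v,L[int(v),int(u)])
for x in (-.12,-.125,-.13): print(x,pix(p,c+R@[x,0,-.0155]))
cv2.imwrite("pics/tup.png",cv2.resize(p["image"][90:230,410:510,::-1],None,fx=4,fy=4,interpolation=cv2.INTER_CUBIC))
E
```

```text
16.37 [0.5561 0.2866 0.2356] [[-0.8556894121067751, 0.13571358899295585, -0.49937706372140594], [0.11797599786321772, 0.9907469769958893, 0.06709762664718542], [0.5038623759882651, -0.0014997787030463757, -0.8637826443772196]] F [ 0.7997 -0.6584 -2.1074] w 0.0219 q [-0.694   0.7446  0.5152  1.2691 -0.5162  1.7253  1.2807]
-0.13 20 y [-0.0056  0.      0.005 ] z [-0.0194 -0.0164] hsv [116.  11. 140.]
-0.12 27 y [-0.0061 -0.      0.0067] z [-0.0209 -0.0168] hsv [117.  12. 192.]
-0.11 17 y [-0.0039 -0.0004  0.0056] z [-0.0184 -0.0155] hsv [ 20. 137. 231.]
-0.1 20 y [-0.0047  0.      0.0045] z [-0.0184 -0.0147] hsv [ 19.  143.5 226. ]
-0.09 19 y [-0.0031  0.0005  0.004 ] z [-0.019  -0.0154] hsv [ 19. 130. 224.]
-0.08 15 y [-0.0037 -0.0011  0.0036] z [-0.0181 -0.0153] hsv [ 20. 151. 231.]
-0.07 38 y [-0.0082 -0.0011  0.007 ] z [-0.0211 -0.017 ] hsv [ 19.  151.  198.5]
-0.06 44 y [-0.011  -0.0021  0.009 ] z [-0.025 -0.019] hsv [110.5 154.5 181.5]
-0.05 43 y [-0.0114 -0.002   0.0083] z [-0.0265 -0.0213] hsv [109. 189. 197.]
-0.04 39 y [-0.0115 -0.0037  0.0075] z [-0.0248 -0.0216] hsv [109. 195. 158.]
-0.03 36 y [-0.0117 -0.0023  0.0076] z [-0.0243 -0.0202] hsv [109.  195.  153.5]
-0.02 87 y [-0.0168 -0.0022  0.0161] z [-0.0469 -0.0218] hsv [109. 125. 113.]
-0.01 61 y [-0.0184  0.0019  0.0178] z [-0.0413 -0.0224] hsv [109. 184. 111.]
0.0 35 y [-0.0057  0.0063  0.0117] z [-0.0415 -0.0219] hsv [109. 194. 135.]
0.01 18 y [-0.0007  0.0049  0.0095] z [-0.0255 -0.0208] hsv [110.  193.  146.5]
[-0.1244 -0.1238 -0.123  -0.1178]
tip 0.78 463.10400000000004 219.72 [-0.122  -0.0055 -0.0137]
tip 0.56 398.72 314.68 [-0.3373 -0.1264  0.0545]
-0.12 [[465.6678 218.1072]]
-0.125 [[465.5664 220.2076]]
-0.13 [[465.4638 222.315 ]]
```

View pics/tup.png

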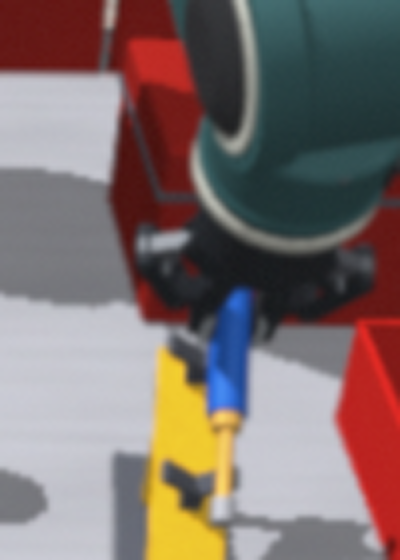

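The view shows the torch held straight, with its tip at crop (222,508). In the tool frame the tip is at (-0.1235, 0, -0.014).

```bash
cat >> h.py <<'E'
TIP=np.array([-.1235,0,-.014]); PM=np.array([.5147,-.0095,.094]); PD=-HR[:,0]; BR=frame(np.radians(-11.2),np.radians(40))
def bp(u,up=0): return PM+u*PD+[0,0,.0242+up]-BR@TIP
E
python3 - <<'E'
from h import *
print(bp(.04,.06),bp(.04),bp(-.04)); go(bp(.04,.06),BR,16)
E
```

```text
[0.4523 0.0029 0.2469] [0.4523 0.0029 0.1869] [0.3738 0.0184 0.1869]
rows 16 rot [-0.0014  0.0069  0.0019]
[0.032, -0.154, 0.012]
[0.032, -0.154, 0.012]
[0.031, -0.154, 0.012]
[0.03, -0.154, 0.012]
[0.03, -0.154, 0.012]
[0.029, -0.154, 0.012]
[0.029, -0.154, 0.012]
[0.028, -0.155, 0.012]
[0.027, -0.155, 0.012]
[0.027, -0.155, 0.012]
[0.026, -0.155, 0.012]
[0.026, -0.155, 0.012]
[0.025, -0.155, 0.012]
[0.024, -0.155, 0.012]
[0.024, -0.155, 0.012]
[0.023, -0.155, 0.012]
```

Request:
{"op": "jog_arm", "data": {"deltas": [{"dx":0.032,"dy":-0.154,"dz":0.012,"ax":-0.0014,"ay":0.007,"az":0.002},{"dx":0.032,"dy":-0.154,"dz":0.012,"ax":-0.0014,"ay":0.007,"az":0.002},{"dx":0.031,"dy":-0.154,"dz":0.012,"ax":-0.0014,"ay":0.007,"az":0.002},{"dx":0.03,"dy":-0.154,"dz":0.012,"ax":-0.0014,"ay":0.007,"az":0.002},{"dx":0.03,"dy":-0.154,"dz":0.012,"ax":-0.0014,"ay":0.007,"az":0.002},{"dx":0.029,"dy":-0.154,"dz":0.012,"ax":-0.0014,"ay":0.007,"az":0.002},{"dx":0.029,"dy":-0.154,"dz":0.012,"ax":-0.0014,"ay":0.007,"az":0.002},{"dx":0.028,"dy":-0.155,"dz":0.012,"ax":-0.0014,"ay":0.007,"az":0.002}]}}

```text
t: 17.13
tcp_pos: [0.5019, 0.1444, 0.2393]
tool_rot: [[-0.803, 0.165, -0.572], [0.135, 0.986, 0.096], [0.58, -0.0, -0.815]]
force: [-0.1, -0.1, -2.2]
gripper_width: 0.022
```

Request:
{"op": "jog_arm", "data": {"deltas": [{"dx":0.027,"dy":-0.155,"dz":0.012,"ax":-0.0014,"ay":0.007,"az":0.002},{"dx":0.027,"dy":-0.155,"dz":0.012,"ax":-0.0014,"ay":0.007,"az":0.002},{"dx":0.026,"dy":-0.155,"dz":0.012,"ax":-0.0014,"ay":0.007,"az":0.002},{"dx":0.026,"dy":-0.155,"dz":0.012,"ax":-0.0014,"ay":0.007,"az":0.002},{"dx":0.025,"dy":-0.155,"dz":0.012,"ax":-0.0014,"ay":0.007,"az":0.002},{"dx":0.024,"dy":-0.155,"dz":0.012,"ax":-0.0014,"ay":0.007,"az":0.002},{"dx":0.024,"dy":-0.155,"dz":0.012,"ax":-0.0014,"ay":0.007,"az":0.002},{"dx":0.023,"dy":-0.155,"dz":0.012,"ax":-0.0014,"ay":0.007,"az":0.002}]}}

```text
t: 17.8
tcp_pos: [0.4497, 0.0021, 0.2455]
tool_rot: [[-0.746, 0.196, -0.636], [0.15, 0.981, 0.126], [0.649, -0.001, -0.761]]
force: [-0.5, -0.1, -2.2]
gripper_width: 0.0216
```

```bash
cat >> h.py <<'E'
def tipcheck(name=None):
    st(); s=arm.read_state(); R=np.array(s["tool_rot"]); c=np.array(s["tcp_pos"]); w=c+R@TIP
    print("tip est",w,"u,w,h(rel coupling top)",(w-PM)@PD,(w-PM)@HR[:,1],w[2]-.108)
    p=vision.capture("scene"); X=cloud(p);H=hsv(p).astype(int)
    L=(X-c)@R
    k=(abs(L[...,1])<.011)&(L[...,2]>-.03)&(L[...,2]<.002)&(L[...,0]>-.13)&(L[...,0]<-.108)&(H[...,1]<60)
    P=X[k]-w; print("tip cloud",k.sum(),"along",np.percentile(L[k][:,0],[1,5]),"rel u",((P@PD).mean()),"rel w",np.percentile(P@HR[:,1],[2,50,98]),"z",np.percentile(P[:,2],[2,98]))
    D=X-PM
    k=(abs(D@PD)<.1)&(abs(D@HR[:,1])<.016)&(abs(D[...,2])<.018)&((H[...,0]<28)|(H[...,0]>170))&(H[...,1]>90)
    q=D[k]@PD;ww=D[k]@HR[:,1];zz=D[k][:,2]
    for a in(-.09,-.035,0,.04,.075):
        j=(q>=a)&(q<a+.03)
        if j.sum()>3: print("pipe",a,j.sum(),"w",np.percentile(ww[j],[3,97]),"ztop",np.percentile(zz[j],95))
    if name: cv2.imwrite("pics/"+name,cv2.resize(p["image"][120:260,270:400,::-1],None,fx=4,fy=4,interpolation=cv2.INTER_CUBIC))
E
python3 - <<'E'
from h import *
tipcheck("t1.png"); go(bp(.04),BR,8)
E
```

```text
17.8 [0.4497 0.0021 0.2455] [[-0.7459751971717969, 0.19593647727585187, -0.6364981555960932], [0.1500095878528352, 0.9806155246415992, 0.1260567982462822], [0.6488590977683224, -0.0014455810634440224, -0.760907209545729]] F [-0.4532 -0.073  -2.2277] w 0.0216 q [-0.4247  0.5844  0.618   1.6271 -0.3052  1.7547  1.6646]
tip est [ 0.5508 -0.0182  0.176 ] u,w,h(rel coupling top) 0.03706502374878756 -0.0015096520246937347 0.06804861871668137
tip cloud 32 along [-0.1232 -0.1226] rel u -0.0032208819093321713 rel w [-0.0051  0.0023  0.0079] z [-0.0049  0.0117]
pipe -0.09 57 w [-0.0098  0.0106] ztop 0.013438606910089058
pipe -0.035 68 w [-0.0107  0.0133] ztop 0.016332890554285332
pipe 0 78 w [-0.0115  0.0137] ztop 0.015640113665259654
pipe 0.04 64 w [-0.0104  0.0103] ztop 0.012853189698628073
pipe 0.075 94 w [-0.0093  0.0104] ztop 0.013429535591183353
rows 8 rot [ 0.0001 -0.0007 -0.0005]
[-0.042, 0.005, 0.045]
[-0.042, 0.005, 0.045]
[-0.042, 0.005, 0.045]
[-0.042, 0.005, 0.045]
[-0.042, 0.005, 0.045]
[-0.042, 0.005, 0.045]
[-0.042, 0.005, 0.045]
[-0.042, 0.005, 0.045]
```

View pics/t1.png

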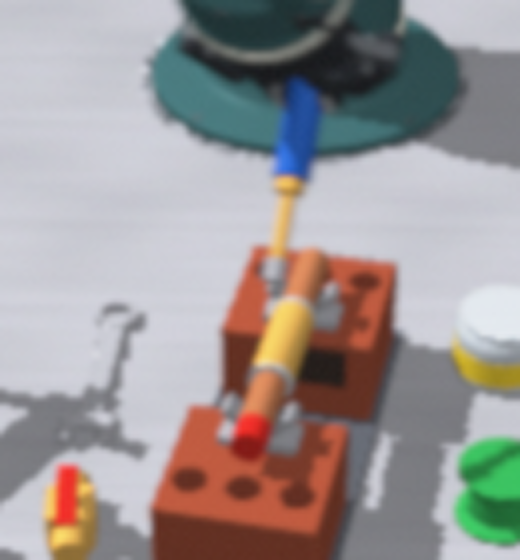

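The view shows the torch tip about 6 cm above the red side of the coupling, in line with the pipe. I'll lower it to the start of the pass.

Request:
{"op": "jog_arm", "data": {"deltas": [{"dx":-0.055,"dy":0.003,"dz":0.06,"ax":0,"ay":-0.0007,"az":-0.0005},{"dx":-0.055,"dy":0.003,"dz":0.06,"ax":0,"ay":-0.0007,"az":-0.0005},{"dx":-0.055,"dy":0.003,"dz":0.06,"ax":0,"ay":-0.0007,"az":-0.0005},{"dx":-0.05,"dy":0.003,"dz":0.055,"ax":0,"ay":-0.0007,"az":-0.0005},{"dx":-0.045,"dy":0.003,"dz":0.045,"ax":0,"ay":-0.0007,"az":-0.0005},{"dx":-0.03,"dy":0.003,"dz":0.03,"ax":0,"ay":-0.0007,"az":-0.0005},{"dx":-0.025,"dy":0.003,"dz":0.025,"ax":0,"ay":-0.0007,"az":-0.0005},{"dx":-0.015,"dy":0.003,"dz":0.015,"ax":0,"ay":-0.0007,"az":-0.0005}]}}

```text
t: 18.52
tcp_pos: [0.4541, 0.0062, 0.1872]
tool_rot: [[-0.753, 0.19, -0.629], [0.145, 0.982, 0.124], [0.642, 0.002, -0.767]]
force: [-0.3, -0.2, -2.3]
gripper_width: 0.0221
```

```bash
python3 - <<'E'
from h import *
tipcheck("t2.png"); go(bp(-.04),BR,32)
E
```

```text
18.52 [0.4541 0.0062 0.1872] [[-0.7533566210854645, 0.19044172813075336, -0.6294328793868841], [0.14459759468941982, 0.9816956434560569, 0.12395644085497437], [0.6415179943514647, 0.0023689250665045324, -0.7671043287045795]] F [-0.3158 -0.1937 -2.3184] w 0.0221 q [-0.4142  0.6547  0.5946  1.6601 -0.3392  1.6518  1.6897]
tip est [ 0.556  -0.0134  0.1187] u,w,h(rel coupling top) 0.04123292842708403 0.004152778472039705 0.010728643829950868
tip cloud 41 along [-0.1287 -0.127 ] rel u -0.003725524362150847 rel w [-0.0058  0.0001  0.0056] z [-0.0144  0.0125]
pipe -0.09 35 w [-0.0153  0.0106] ztop 0.013134342221533913
pipe -0.035 43 w [-0.0122  0.0132] ztop 0.01573830702268463
pipe 0 40 w [-0.0121  0.0139] ztop 0.012848760512435583
pipe 0.04 67 w [-0.0097  0.0101] ztop 0.013241315477639836
pipe 0.075 94 w [-0.0091  0.0103] ztop 0.013004923036528561
rows 32 rot [-0.      0.      0.0001]
[0.016, -0.001, 0.014]
[0.016, -0.001, 0.014]
[0.016, -0.001, 0.014]
[0.016, -0.001, 0.014]
[0.016, -0.001, 0.014]
[0.016, -0.001, 0.014]
[0.016, -0.001, 0.014]
[0.016, -0.001, 0.014]
[0.016, -0.001, 0.014]
[0.016, -0.001, 0.014]
[0.016, -0.001, 0.014]
[0.016, -0.001, 0.014]
[0.016, -0.001, 0.014]
[0.016, -0.001, 0.014]
[0.016, -0.001, 0.014]
[0.016, -0.001, 0.014]
[0.016, -0.001, 0.014]
[0.016, -0.001, 0.014]
[0.016, -0.001, 0.014]
[0.016, -0.001, 0.014]
[0.016, -0.001, 0.014]
[0.016, -0.001, 0.014]
[0.016, -0.001, 0.014]
[0.016, -0.001, 0.014]
[0.016, -0.001, 0.014]
[0.016, -0.001, 0.014]
[0.016, -0.001, 0.014]
[0.016, -0.001, 0.014]
[0.016, -0.001, 0.014]
[0.016, -0.001, 0.014]
[0.016, -0.001, 0.014]
[0.016, -0.001, 0.014]
```

Request:
{"op": "jog_arm", "data": {"deltas": [{"dx":0,"dy":-0.01,"dz":0,"ax":0,"ay":0,"az":0},{"dx":0,"dy":-0.01,"dz":0,"ax":0,"ay":0,"az":0},{"dx":0,"dy":-0.01,"dz":0,"ax":0,"ay":0,"az":0},{"dx":0,"dy":-0.005,"dz":0,"ax":0,"ay":0,"az":0},{"dx":0,"dy":0,"dz":0,"ax":0,"ay":0,"az":0},{"dx":0,"dy":0,"dz":0,"ax":0,"ay":0,"az":0},{"dx":0,"dy":0,"dz":0,"ax":0,"ay":0,"az":0},{"dx":0,"dy":0,"dz":0,"ax":0,"ay":0,"az":0}]}}

```text
t: 19.23
tcp_pos: [0.4533, 0.0019, 0.1878]
tool_rot: [[-0.754, 0.191, -0.629], [0.145, 0.982, 0.124], [0.641, 0.003, -0.767]]
force: [-1.2, -0.6, -2.5]
gripper_width: 0.0221
```

```bash
python3 - <<'E'
from h import *
tipcheck("t3.png"); go(bp(-.04),BR,32)
E
```

```text
19.23 [0.4533 0.0019 0.1878] [[-0.7535360959152574, 0.1906725867232501, -0.629148088151793], [0.14469745877993823, 0.9816503723470011, 0.12419819601597244], [0.6412846462963383, 0.0025516941937726995, -0.7672988278899698]] F [-1.2248 -0.5887 -2.478 ] w 0.0221 q [-0.4093  0.6533  0.5966  1.6616 -0.3352  1.6515  1.6956]
tip est [ 0.5552 -0.0177  0.1193] u,w,h(rel coupling top) 0.04129475942479748 -0.00016568976881309064 0.011318277221742085
tip cloud 32 along [-0.1274 -0.1269] rel u -0.003518601436428909 rel w [-0.0054  0.0005  0.0059] z [-0.0136  0.0115]
pipe -0.09 51 w [-0.0064  0.0109] ztop 0.013627037717106202
pipe -0.035 49 w [-0.0015  0.0135] ztop 0.016778372323250596
pipe 0 44 w [-0.0077  0.0139] ztop 0.015346910115731844
pipe 0.04 61 w [-0.0101  0.0102] ztop 0.013877300740684662
pipe 0.075 100 w [-0.0092  0.0104] ztop 0.01302368582663675
rows 32 rot [-0.      0.      0.0001]
[0.016, 0.0, 0.014]
[0.016, 0.0, 0.014]
[0.016, 0.0, 0.014]
[0.016, 0.0, 0.014]
[0.016, 0.0, 0.014]
[0.016, 0.0, 0.014]
[0.016, 0.0, 0.014]
[0.016, 0.0, 0.014]
[0.016, 0.0, 0.014]
[0.016, 0.0, 0.014]
[0.016, 0.0, 0.014]
[0.016, 0.0, 0.014]
[0.016, 0.0, 0.014]
[0.016, 0.0, 0.014]
[0.016, 0.0, 0.014]
[0.016, 0.0, 0.014]
[0.016, 0.0, 0.014]
[0.016, 0.0, 0.014]
[0.016, 0.0, 0.014]
[0.016, 0.0, 0.014]
[0.016, 0.0, 0.014]
[0.016, 0.0, 0.014]
[0.016, 0.0, 0.014]
[0.016, 0.0, 0.014]
[0.016, 0.0, 0.014]
[0.016, 0.0, 0.014]
[0.016, 0.0, 0.014]
[0.016, 0.0, 0.014]
[0.016, 0.0, 0.014]
[0.016, 0.0, 0.014]
[0.016, 0.0, 0.014]
[0.016, 0.0, 0.014]
```

View pics/t3.png

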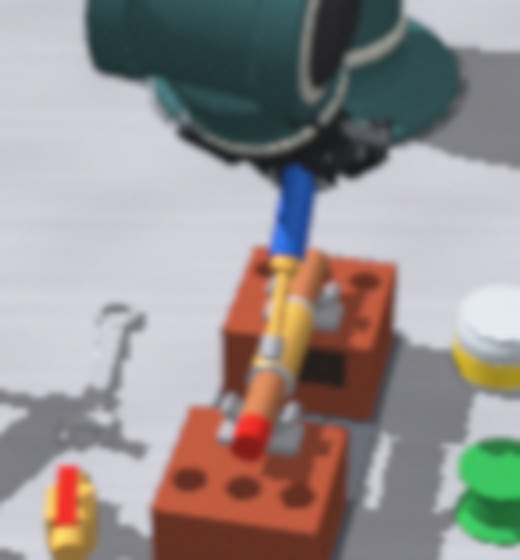

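The view shows the tip at crop (270,345), just above the red-side edge of the coupling. I'll start the pass.

Request:
{"op": "jog_arm", "data": {"deltas": [{"dx":0.016,"dy":0.001,"dz":0.0136,"ax":0,"ay":0,"az":0},{"dx":0.016,"dy":0.001,"dz":0.0136,"ax":0,"ay":0,"az":0},{"dx":0.016,"dy":0.001,"dz":0.0136,"ax":0,"ay":0,"az":0},{"dx":0.016,"dy":0.001,"dz":0.0136,"ax":0,"ay":0,"az":0},{"dx":0.016,"dy":0.001,"dz":0.0136,"ax":0,"ay":0,"az":0},{"dx":0.016,"dy":0.001,"dz":0.0136,"ax":0,"ay":0,"az":0},{"dx":0.016,"dy":0.001,"dz":0.0136,"ax":0,"ay":0,"az":0},{"dx":0.016,"dy":0.001,"dz":0.0136,"ax":0,"ay":0,"az":0}]}}

```text
t: 19.95
tcp_pos: [0.4334, 0.0068, 0.1876]
tool_rot: [[-0.754, 0.191, -0.629], [0.145, 0.982, 0.124], [0.641, 0.002, -0.767]]
force: [0.6, 0.7, -1.5]
gripper_width: 0.0219
```

Request:
{"op": "jog_arm", "data": {"deltas": [{"dx":0.016,"dy":0,"dz":0.0135,"ax":0,"ay":0,"az":0},{"dx":0.016,"dy":0,"dz":0.0135,"ax":0,"ay":0,"az":0},{"dx":0.016,"dy":0,"dz":0.0135,"ax":0,"ay":0,"az":0},{"dx":0.016,"dy":0,"dz":0.0135,"ax":0,"ay":0,"az":0},{"dx":0.016,"dy":0,"dz":0.0135,"ax":0,"ay":0,"az":0},{"dx":0.016,"dy":0,"dz":0.0135,"ax":0,"ay":0,"az":0},{"dx":0.016,"dy":0,"dz":0.0135,"ax":0,"ay":0,"az":0},{"dx":0.016,"dy":0,"dz":0.0135,"ax":0,"ay":0,"az":0}]}}

```text
t: 20.62
tcp_pos: [0.4137, 0.0106, 0.1875]
tool_rot: [[-0.753, 0.191, -0.629], [0.145, 0.982, 0.124], [0.641, 0.002, -0.767]]
force: [-0.3, 0.3, -2.2]
gripper_width: 0.0218
```

```bash
python3 - <<'E'
from h import *
st(); s=arm.read_state(); w=np.array(s["tcp_pos"])+np.array(s["tool_rot"])@TIP; print((w-PM)@PD,(w-PM)@HR[:,1],w[2]-.108)
go(bp(-.04),BR,16)
E
```

```text
20.62 [0.4137 0.0106 0.1875] [[-0.7534850975889177, 0.19071606214854753, -0.6291959880275547], [0.14476473916476626, 0.9816420945845352, 0.1241852182598381], [0.6413293833951291, 0.0024863182092888085, -0.767261650426884]] F [-0.3427  0.2952 -2.1603] w 0.0218 q [-0.4499  0.5888  0.603   1.7693 -0.3231  1.6032  1.6816]
0.0007596320214457869 0.0006098932731718171 0.011034032436021315
rows 16 rot [-0.      0.0001  0.0002]
[0.016, 0.0, 0.014]
[0.016, 0.0, 0.014]
[0.016, 0.0, 0.014]
[0.016, 0.0, 0.014]
[0.016, 0.0, 0.014]
[0.016, 0.0, 0.014]
[0.016, 0.0, 0.014]
[0.016, 0.0, 0.014]
[0.016, 0.0, 0.014]
[0.016, -0.0, 0.014]
[0.016, -0.0, 0.014]
[0.016, -0.0, 0.014]
[0.016, -0.0, 0.014]
[0.016, -0.0, 0.014]
[0.016, -0.0, 0.014]
[0.016, -0.0, 0.014]
```

Tracking is good: u is 0, the lateral offset is 0.6 mm and the height is 11 mm. I'll continue the pass and then lift.

Request:
{"op": "jog_arm", "data": {"deltas": [{"dx":0.016,"dy":0,"dz":0.0136,"ax":0,"ay":0,"az":0},{"dx":0.016,"dy":0,"dz":0.0136,"ax":0,"ay":0,"az":0},{"dx":0.016,"dy":0,"dz":0.0136,"ax":0,"ay":0,"az":0},{"dx":0.016,"dy":0,"dz":0.0136,"ax":0,"ay":0,"az":0},{"dx":0.016,"dy":0,"dz":0.0136,"ax":0,"ay":0,"az":0},{"dx":0.016,"dy":0,"dz":0.0136,"ax":0,"ay":0,"az":0},{"dx":0.016,"dy":0,"dz":0.0136,"ax":0,"ay":0,"az":0},{"dx":0.016,"dy":0,"dz":0.0136,"ax":0,"ay":0,"az":0}]}}

```text
t: 21.28
tcp_pos: [0.3939, 0.0144, 0.1873]
tool_rot: [[-0.753, 0.191, -0.629], [0.145, 0.982, 0.124], [0.641, 0.002, -0.767]]
force: [0.8, 0.2, -0.9]
gripper_width: 0.0221
```

Request:
{"op": "jog_arm", "data": {"deltas": [{"dx":0.016,"dy":0,"dz":0.0135,"ax":0,"ay":0,"az":0},{"dx":0.016,"dy":0,"dz":0.0135,"ax":0,"ay":0,"az":0},{"dx":0.016,"dy":0,"dz":0.0135,"ax":0,"ay":0,"az":0},{"dx":0.016,"dy":0,"dz":0.0135,"ax":0,"ay":0,"az":0},{"dx":0.016,"dy":0,"dz":0.0135,"ax":0,"ay":0,"az":0},{"dx":0.016,"dy":0,"dz":0.0135,"ax":0,"ay":0,"az":0},{"dx":0.016,"dy":0,"dz":0.0135,"ax":0,"ay":0,"az":0},{"dx":0.016,"dy":0,"dz":0.0135,"ax":0,"ay":0,"az":0}]}}

```text
t: 21.95
tcp_pos: [0.3742, 0.0182, 0.1872]
tool_rot: [[-0.754, 0.191, -0.629], [0.145, 0.982, 0.124], [0.641, 0.002, -0.767]]
force: [0.2, 0.7, -2.0]
gripper_width: 0.0218
```

```bash
python3 - <<'E'
from h import *
tipcheck(); T=np.array(arm.read_state()["tcp_pos"])
go(T+[.02,0,.07],np.array(arm.read_state()["tool_rot"]),8)
E
```

```text
21.95 [0.3742 0.0182 0.1872] [[-0.7535022330739833, 0.1907032061006199, -0.6291793638824024], [0.14477080624926827, 0.9816446421240808, 0.12415800516689225], [0.6413078811385814, 0.0024665303626073914, -0.7672796868271136]] F [ 0.1579  0.6631 -2.0198] w 0.0218 q [-0.4891  0.524   0.6091  1.8717 -0.3108  1.558   1.6635]
tip est [ 0.4761 -0.0014  0.1188] u,w,h(rel coupling top) -0.03947642804473593 0.0004545388664755482 0.010783355195781733
tip cloud 23 along [-0.1232 -0.1226] rel u -0.0028003218542328235 rel w [-0.0052  0.0005  0.0055] z [-0.0014  0.0114]
pipe -0.09 28 w [-0.0012  0.0108] ztop 0.01409588170990851
pipe -0.035 68 w [-0.0112  0.0131] ztop 0.01576522333395498
pipe 0 80 w [-0.0118  0.0136] ztop 0.01648420072313301
pipe 0.04 67 w [-0.0131  0.0104] ztop 0.013173107562135767
pipe 0.075 92 w [-0.0094  0.0105] ztop 0.012717818820440915
rows 8 rot [0. 0. 0.]
[0.031, 0.004, -0.069]
[0.031, 0.004, -0.069]
[0.031, 0.004, -0.069]
[0.031, 0.004, -0.069]
[0.031, 0.004, -0.069]
[0.031, 0.004, -0.069]
[0.031, 0.004, -0.069]
[0.031, 0.004, -0.069]
```

Request:
{"op": "jog_arm", "data": {"deltas": [{"dx":0.031,"dy":0.004,"dz":-0.069,"ax":0,"ay":0,"az":0},{"dx":0.031,"dy":0.004,"dz":-0.069,"ax":0,"ay":0,"az":0},{"dx":0.031,"dy":0.004,"dz":-0.069,"ax":0,"ay":0,"az":0},{"dx":0.031,"dy":0.004,"dz":-0.069,"ax":0,"ay":0,"az":0},{"dx":0.031,"dy":0.004,"dz":-0.069,"ax":0,"ay":0,"az":0},{"dx":0.031,"dy":0.004,"dz":-0.069,"ax":0,"ay":0,"az":0},{"dx":0.031,"dy":0.004,"dz":-0.069,"ax":0,"ay":0,"az":0},{"dx":0.031,"dy":0.004,"dz":-0.069,"ax":0,"ay":0,"az":0}]}}

```text
t: 22.67
tcp_pos: [0.3947, 0.018, 0.2581]
tool_rot: [[-0.754, 0.191, -0.629], [0.145, 0.982, 0.124], [0.641, 0.003, -0.767]]
force: [0.0, -0.3, -2.7]
gripper_width: 0.0224
```

```bash
python3 - <<'E'
from h import *
st(); go(REST-.12*RESTR[:,2],RESTR,16)
E
```

```text
22.67 [0.3947 0.018  0.2581] [[-0.7535595816525258, 0.19071221049865403, -0.6291079475466727], [0.14475159115206304, 0.9816427460711118, 0.12419539421779122], [0.6412448313699036, 0.0025242528961397686, -0.7673321929833912]] F [ 0.023  -0.2864 -2.7156] w 0.0224 q [-0.4991  0.4619  0.631   1.7681 -0.2788  1.7095  1.6224]
rows 16 rot [ 0.0013 -0.0067 -0.0019]
[-0.051, 0.154, -0.022]
[-0.052, 0.154, -0.022]
[-0.052, 0.154, -0.022]
[-0.053, 0.154, -0.022]
[-0.054, 0.154, -0.021]
[-0.055, 0.153, -0.021]
[-0.055, 0.153, -0.021]
[-0.056, 0.153, -0.02]
[-0.057, 0.153, -0.02]
[-0.057, 0.153, -0.02]
[-0.058, 0.152, -0.02]
[-0.059, 0.152, -0.019]
[-0.059, 0.152, -0.019]
[-0.06, 0.152, -0.019]
[-0.06, 0.152, -0.018]
[-0.061, 0.151, -0.018]
```

Request:
{"op": "jog_arm", "data": {"deltas": [{"dx":-0.051,"dy":0.154,"dz":-0.022,"ax":0.0013,"ay":-0.0067,"az":-0.0019},{"dx":-0.052,"dy":0.154,"dz":-0.022,"ax":0.0013,"ay":-0.0067,"az":-0.0019},{"dx":-0.052,"dy":0.154,"dz":-0.022,"ax":0.0013,"ay":-0.0067,"az":-0.0019},{"dx":-0.053,"dy":0.154,"dz":-0.022,"ax":0.0013,"ay":-0.0067,"az":-0.0019},{"dx":-0.054,"dy":0.154,"dz":-0.021,"ax":0.0013,"ay":-0.0067,"az":-0.0019},{"dx":-0.055,"dy":0.153,"dz":-0.021,"ax":0.0013,"ay":-0.0067,"az":-0.0019},{"dx":-0.055,"dy":0.153,"dz":-0.021,"ax":0.0013,"ay":-0.0067,"az":-0.0019},{"dx":-0.056,"dy":0.153,"dz":-0.02,"ax":0.0013,"ay":-0.0067,"az":-0.0019}]}}

```text
t: 23.33
tcp_pos: [0.4737, 0.1559, 0.2419]
tool_rot: [[-0.808, 0.161, -0.566], [0.13, 0.987, 0.096], [0.574, 0.004, -0.819]]
force: [-0.9, 0.0, -1.0]
gripper_width: 0.0219
```

Request:
{"op": "jog_arm", "data": {"deltas": [{"dx":-0.057,"dy":0.153,"dz":-0.02,"ax":0.0013,"ay":-0.0067,"az":-0.0019},{"dx":-0.057,"dy":0.153,"dz":-0.02,"ax":0.0013,"ay":-0.0067,"az":-0.0019},{"dx":-0.058,"dy":0.152,"dz":-0.02,"ax":0.0013,"ay":-0.0067,"az":-0.0019},{"dx":-0.059,"dy":0.152,"dz":-0.019,"ax":0.0013,"ay":-0.0067,"az":-0.0019},{"dx":-0.059,"dy":0.152,"dz":-0.019,"ax":0.0013,"ay":-0.0067,"az":-0.0019},{"dx":-0.06,"dy":0.152,"dz":-0.019,"ax":0.0013,"ay":-0.0067,"az":-0.0019},{"dx":-0.06,"dy":0.152,"dz":-0.018,"ax":0.0013,"ay":-0.0067,"az":-0.0019},{"dx":-0.061,"dy":0.151,"dz":-0.018,"ax":0.0013,"ay":-0.0067,"az":-0.0019}]}}

```text
t: 24.0
tcp_pos: [0.5519, 0.292, 0.2269]
tool_rot: [[-0.856, 0.132, -0.499], [0.113, 0.991, 0.069], [0.504, 0.003, -0.864]]
force: [-0.3, -1.5, -2.1]
gripper_width: 0.022
```

```bash
python3 - <<'E'
from h import *
st(); go(REST-.03*RESTR[:,2],RESTR,8)
E
```

```text
24.0 [0.5519 0.292  0.2269] [[-0.8564984695614546, 0.13238975184932317, -0.49888207548894825], [0.11285815733497555, 0.9911930977442135, 0.06927683095511725], [0.5036600122720086, 0.003032587921994696, -0.8638966347015457]] F [-0.3258 -1.526  -2.1349] w 0.022 q [-0.7002  0.7458  0.5073  1.285  -0.5193  1.705   1.2815]
rows 8 rot [-0.0001 -0.0001  0.0001]
[0.0, -0.002, 0.092]
[0.0, -0.002, 0.092]
[0.0, -0.002, 0.092]
[0.0, -0.002, 0.092]
[0.0, -0.002, 0.092]
[0.0, -0.002, 0.092]
[0.0, -0.002, 0.092]
[0.0, -0.002, 0.092]
```

Request:
{"op": "jog_arm", "data": {"deltas": [{"dx":0,"dy":-0.002,"dz":0.11,"ax":0,"ay":0,"az":0},{"dx":0,"dy":-0.002,"dz":0.12,"ax":0,"ay":0,"az":0},{"dx":0,"dy":-0.002,"dz":0.12,"ax":0,"ay":0,"az":0},{"dx":0,"dy":-0.002,"dz":0.11,"ax":0,"ay":0,"az":0},{"dx":0,"dy":-0.002,"dz":0.09,"ax":0,"ay":0,"az":0},{"dx":0,"dy":-0.002,"dz":0.08,"ax":0,"ay":0,"az":0},{"dx":0,"dy":-0.002,"dz":0.06,"ax":0,"ay":0,"az":0},{"dx":0,"dy":-0.002,"dz":0.04,"ax":0,"ay":0,"az":0}]}}

```text
t: 24.67
tcp_pos: [0.5073, 0.2942, 0.1513]
tool_rot: [[-0.856, 0.133, -0.499], [0.114, 0.991, 0.07], [0.504, 0.003, -0.864]]
force: [-1.1, -0.3, -2.2]
gripper_width: 0.022
```

```bash
python3 - <<'E'
from h import *
st(); go(REST-.002*RESTR[:,2],RESTR,8)
E
```

```text
24.67 [0.5073 0.2942 0.1513] [[-0.8562293901678937, 0.13339310214530092, -0.4990766591544533], [0.11376132259668222, 0.9910589083293126, 0.06971801562125161], [0.5039142713733862, 0.0029189931765557947, -0.8637487404245895]] F [-1.0968 -0.2587 -2.2361] w 0.022 q [-0.7464  0.7471  0.4896  1.4686 -0.5359  1.5302  1.3175]
rows 8 rot [-0.0001 -0.0001  0.0001]
[-0.0, 0.002, 0.03]
[0.0, 0.002, 0.03]
[0.0, 0.002, 0.03]
[0.0, 0.002, 0.03]
[0.0, 0.002, 0.03]
[0.0, 0.002, 0.03]
[0.0, 0.002, 0.03]
[0.0, 0.002, 0.03]
```

Request:
{"op": "jog_arm", "data": {"deltas": [{"dx":0,"dy":0.004,"dz":0.04,"ax":0,"ay":0,"az":0},{"dx":0,"dy":0.004,"dz":0.04,"ax":0,"ay":0,"az":0},{"dx":0,"dy":0.004,"dz":0.04,"ax":0,"ay":0,"az":0},{"dx":0,"dy":0.002,"dz":0.04,"ax":0,"ay":0,"az":0},{"dx":0,"dy":0.002,"dz":0.03,"ax":0,"ay":0,"az":0},{"dx":0,"dy":0,"dz":0.025,"ax":0,"ay":0,"az":0},{"dx":0,"dy":0,"dz":0.015,"ax":0,"ay":0,"az":0},{"dx":0,"dy":0,"dz":0.01,"ax":0,"ay":0,"az":0}]}}

```text
t: 25.33
tcp_pos: [0.4936, 0.2978, 0.127]
tool_rot: [[-0.856, 0.134, -0.499], [0.114, 0.991, 0.07], [0.504, 0.003, -0.864]]
force: [0.2, -0.5, -2.9]
gripper_width: 0.0222
```

```bash
python3 - <<'E'
from h import *
st(); go(REST,RESTR,4)
E
```

```text
25.33 [0.4936 0.2978 0.127 ] [[-0.8564412219676713, 0.13367284992048561, -0.4986381478674264], [0.1139127318741699, 0.991020463402298, 0.07001664541277329], [0.5035199329038381, 0.00316390771513791, -0.8639778161830804]] F [ 0.207  -0.4899 -2.8744] w 0.0222 q [-0.7601  0.756   0.4805  1.5149 -0.5475  1.4767  1.3259]
rows 4 rot [-0.0001 -0.0001  0.0001]
[0.0, 0.0, 0.005]
[0.0, 0.0, 0.005]
[0.0, 0.0, 0.005]
[0.0, 0.0, 0.005]
```

Request:
{"op": "jog_arm", "data": {"deltas": [{"dx":0,"dy":0,"dz":0.005,"ax":0,"ay":0,"az":0},{"dx":0,"dy":0,"dz":0.005,"ax":0,"ay":0,"az":0},{"dx":0,"dy":0,"dz":0.004,"ax":0,"ay":0,"az":0},{"dx":0,"dy":0,"dz":0.003,"ax":0,"ay":0,"az":0},{"dx":0,"dy":0,"dz":0,"ax":0,"ay":0,"az":0},{"dx":0,"dy":0,"dz":0,"ax":0,"ay":0,"az":0},{"dx":0,"dy":0,"dz":0,"ax":0,"ay":0,"az":0},{"dx":0,"dy":0,"dz":0,"ax":0,"ay":0,"az":0}]}}

```text
t: 26.0
tcp_pos: [0.4927, 0.2979, 0.1254]
tool_rot: [[-0.856, 0.134, -0.499], [0.114, 0.991, 0.07], [0.503, 0.003, -0.864]]
force: [0.2, 0.0, -2.4]
gripper_width: 0.022
```

Request:
{"op": "jog_arm", "data": {"deltas": [{"dx":0,"dy":0,"dz":0.003,"ax":0,"ay":0,"az":0},{"dx":0,"dy":0,"dz":0.003,"ax":0,"ay":0,"az":0},{"dx":0,"dy":0,"dz":0,"ax":0,"ay":0,"az":0},{"dx":0,"dy":0,"dz":0,"ax":0,"ay":0,"az":0},{"dx":0,"dy":0,"dz":0,"ax":0,"ay":0,"az":0},{"dx":0,"dy":0,"dz":0,"ax":0,"ay":0,"az":0},{"dx":0,"dy":0,"dz":0,"ax":0,"ay":0,"az":0},{"dx":0,"dy":0,"dz":0,"ax":0,"ay":0,"az":0}]}}

```text
t: 26.67
tcp_pos: [0.4926, 0.2981, 0.125]
tool_rot: [[-0.857, 0.134, -0.498], [0.114, 0.991, 0.07], [0.503, 0.004, -0.864]]
force: [4.2, 1.3, 5.7]
gripper_width: 0.0218
```

Request:
{"op": "jog_arm", "data": {"deltas": [{"dx":0,"dy":0,"dz":0,"ax":0,"ay":0,"az":0},{"dx":0,"dy":0,"dz":0,"ax":0,"ay":0,"az":0},{"dx":0,"dy":0,"dz":0,"ax":0,"ay":0,"az":0},{"dx":0,"dy":0,"dz":0,"ax":0,"ay":0,"az":0},{"dx":0,"dy":0,"dz":0,"ax":0,"ay":0,"az":0},{"dx":0,"dy":0,"dz":0,"ax":0,"ay":0,"az":0},{"dx":0,"dy":0,"dz":0,"ax":0,"ay":0,"az":0},{"dx":0,"dy":0,"dz":0,"ax":0,"ay":0,"az":0}], "hand": 1}}

```text
t: 27.33
tcp_pos: [0.4923, 0.2979, 0.1247]
tool_rot: [[-0.856, 0.134, -0.499], [0.114, 0.991, 0.07], [0.504, 0.003, -0.864]]
force: [-0.6, 0.6, -0.5]
gripper_width: 0.0855
```

Request:
{"op": "jog_arm", "data": {"deltas": [{"dx":0,"dy":0,"dz":-0.05,"ax":0,"ay":0,"az":0},{"dx":0,"dy":0,"dz":-0.08,"ax":0,"ay":0,"az":0},{"dx":0,"dy":0,"dz":-0.12,"ax":0,"ay":0,"az":0},{"dx":0,"dy":0,"dz":-0.18,"ax":0,"ay":0,"az":0},{"dx":0,"dy":0,"dz":-0.2,"ax":0,"ay":0,"az":0},{"dx":0,"dy":0,"dz":-0.2,"ax":0,"ay":0,"az":0},{"dx":0,"dy":0,"dz":-0.2,"ax":0,"ay":0,"az":0},{"dx":0,"dy":0,"dz":-0.15,"ax":0,"ay":0,"az":0}]}}

```text
t: 28.0
tcp_pos: [0.5643, 0.2875, 0.2498]
tool_rot: [[-0.857, 0.134, -0.497], [0.114, 0.991, 0.07], [0.502, 0.004, -0.865]]
force: [-1.1, -0.2, -0.1]
gripper_width: 0.0853
```

Request:
{"op": "jog_arm", "data": {"deltas": [{"dx":0,"dy":0,"dz":0,"ax":0,"ay":0,"az":0},{"dx":0,"dy":0,"dz":0,"ax":0,"ay":0,"az":0},{"dx":0,"dy":0,"dz":0,"ax":0,"ay":0,"az":0},{"dx":0,"dy":0,"dz":0,"ax":0,"ay":0,"az":0},{"dx":0,"dy":0,"dz":0,"ax":0,"ay":0,"az":0},{"dx":0,"dy":0,"dz":0,"ax":0,"ay":0,"az":0},{"dx":0,"dy":0,"dz":0,"ax":0,"ay":0,"az":0},{"dx":0,"dy":0,"dz":0,"ax":0,"ay":0,"az":0}]}}

```text
t: 28.67
tcp_pos: [0.5628, 0.2881, 0.247]
tool_rot: [[-0.856, 0.134, -0.499], [0.114, 0.991, 0.07], [0.504, 0.003, -0.864]]
force: [0.9, 0.8, -0.4]
gripper_width: 0.0854
```

```bash
python3 - <<'E'
from h import *
st()
a=cv2.imread("pics/scene0.png"); p=vision.capture("scene"); b=p["image"][:,:,::-1].copy()
X=cloud(p);H=hsv(p);v,u=np.mgrid[0:400,0:640];hn=H[...,0].astype(int)
bx=(u>435)&(u<480)&(v>165)&(v<255); bl=bx&(hn>100)&(hn<125)&(H[...,1]>120)&(X[...,2]>.09); rd=bx&((hn<5)|(hn>172))&(H[...,1]>120)&(X[...,2]>.13)
print("blue",X[bl].mean(0),"red",X[rd].mean(0),"before [.5187 .2927 .1343] [.4661 .2994 .1641]")
d=np.abs(a.astype(int)-b).sum(2).astype(np.uint8)
for n,(r0,r1,c0,c1) in dict(valve=(230,265,278,298),wrench=(192,235,288,310),tin=(190,220,382,412),reel=(228,258,382,410),can=(238,295,492,528),elbow=(290,345,388,432),rest=(165,255,435,480)).items(): print(n,(np.abs(a.astype(int)-b).sum(2)[r0:r1,c0:c1]>90).sum())
cv2.imwrite("pics/end.png",cv2.resize(b[120:320,190:560],None,fx=2.1,fy=2.1,interpolation=cv2.INTER_CUBIC))
E
```

```text
28.67 [0.5628 0.2881 0.247 ] [[-0.8563600267295538, 0.13361094872003565, -0.4987941649637553], [0.11392013656030704, 0.9910292608414238, 0.06987994449183689], [0.5036563382961032, 0.0030196917447338103, -0.8638988218280702]] F [ 0.8618  0.7529 -0.4425] w 0.0854 q [-0.6837  0.7468  0.5115  1.2363 -0.5169  1.7507  1.2753]
blue [0.5188 0.2925 0.1345] red [0.4703 0.2967 0.168 ] before [.5187 .2927 .1343] [.4661 .2994 .1641]
valve 131
wrench 83
tin 0
reel 0
can 0
elbow 0
rest 55
```

View pics/end.png

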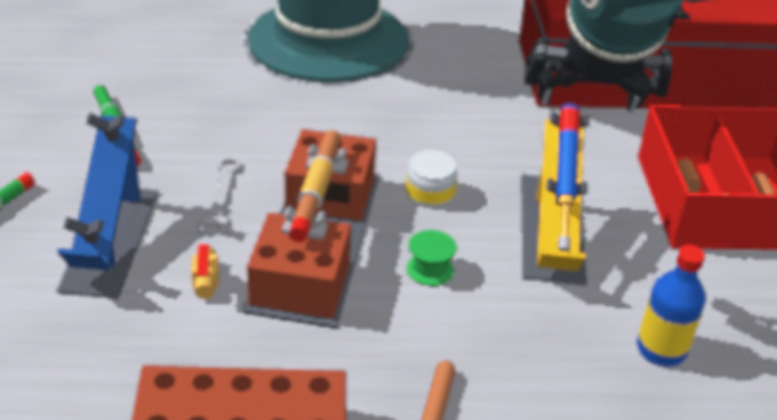

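```bash
python3 - <<'E'
from h import *
print(arm.finish_job()); st()
E
```

```text
the job is handed in; nothing more can be done
None
the job is handed in; nothing more can be done
```

The job is done and handed in at about 29 s of the 72 s allowed; no verdict was reported.

- **Pipe:** It lies level in both V rests, red end towards +x, with the coupling centred over the gap to about 1–2 mm. While setting it down I pressed on it with about 32 N for a moment. I eased that to about 11 N before letting go, and the pipe did not shift.
- **Brazing pass:** The torch tip went from +41 mm (red side) to −39 mm (plain side) of the coupling's middle. Speed was about 3 cm/s, height about 11 mm above the coupling's top, and the sideways offset under 1 mm. The wrist force showed only the torch's weight, so no sign of contact. The camera depth put the pipe 1–2 mm higher than its stated size, so the true gap may be slightly under 1 cm.
- **Torch:** It is back in its yellow rest. The blue body's measured position matches the start to within 0.3 mm. The red rear end differed by about 5 mm, probably because the open gripper above it partly blocked the view.
- **Bystanders:** The tin, reel, spray can and elbow look unchanged in the before and after pictures. The areas around the valve and wrench did change. I put that down to shadows from the rack and pipe, since both look to be in the same place, but I did not measure them separately.

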